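Hang a sample tube on the free hook of a tube carousel

TASK

Push the upright peg of the tube carousel round, anticlockwise seen from above, until the carousel comes up against its stop, so that its empty hook faces the loading side. Then take the flanged sample tube that stands on the bench by its cap, keep it upright, hang it in that empty forked hook with its flange down flat between the raised lips, press it home with a steady push of about 12 N, and let it go. Never put more than 20 N on the carousel, neither at the stop nor with the tube, and leave the other things on the bench where they are.

Things in the scene. Friction and masses are not known exactly. Their poses are not given: they have to be found in the camera images.
- carousel: Bench-top tube carousel, fixed to the bench, 215 mm across, 190 mm high: grey foot (124 mm across), steel column, and a turning rotor with three forked aluminium hooks 120 degrees apart, two of them already carrying a tube (fixed in the rotor). Origin: centre of the foot's underside, on the turning axis; z up; its -x axis points to the loading side, roughly to the robot.
- rotor (a joint): Angle of the rotor about the carousel's vertical axis, rad, growing anticlockwise seen from above. It starts negative and grows to about 0, where a hard stop ends the travel with the empty hook at the loading side. Bearing friction holds the rotor where it is left: pushing the peg takes about 5 N; a clear rise above that means the stop is reached.
- drive_peg (a point): Centre of the top end of the upright steel peg on the rotor, a free-turning sleeve of 14 mm diameter and 52 mm length below this point, 60 mm from the turning axis, 60 degrees ahead (anticlockwise from above) of the empty hook. Caps of the hung tubes are 76 mm or more away from it and end 5 mm lower; the hub in the middle (36 mm across) is 39 mm lower.
- hook_seat (a point): Seat centre of the EMPTY hook, at the height of its seating surface (135 mm above the bench), 85 mm from the turning axis. The point's -x axis points radially outward, z up. The hook is a fork open outward: slot 15 mm wide, closed by a flat wall 8 mm inward of this point; prongs 10 mm wide and 10 mm thick (below the seat), ending 24 mm outward of it.
- hook_lip (a point): Mid-way between the tops of the two lips of the EMPTY hook, 20 mm outward of hook_seat and 5 mm above it. One lip, 6 mm long and 5 mm high, stands at the end of each prong (inner face 17 mm outward of hook_seat); a rim 5 mm high stands 17 mm inward of hook_seat; between them the flange is kept from sliding off.
- tube_center (a point): Centre (half-way up) of the loose flanged sample tube, 150 mm tall, about 80 g, round, standing upright on the bench: clear body 29 mm diameter up to 70 mm, narrowing to a neck of 12 mm diameter from 76 to 100 mm, flange of 28 mm diameter from 100 to 104 mm, white cap of 20 mm diameter from 104 to 150 mm. Grip it by the cap.
- tube_flange (a point): Point on the loose tube's axis at the underside of its flange, 100 mm above the foot and 25 mm above tube_center; hung home, it lies at hook_seat.
- gel_runner: Gel electrophoresis tank with open lid, fixed furniture between the tube and the carousel: 145 mm in front of its origin to 340 mm behind it, 125 mm to each side, 103 mm high; carry the tube over or in front of it without touching. Origin: underside of the tank part. A 600 mm high gel imager, also fixed, begins 330 mm to the left (+y) of this origin: keep the gripper clear of it.
- bottle: Small lab bottle with screw cap, 56 mm diameter, 104 mm tall, a bystander; origin under its centre.
- tips: Pipette tip box, 76x119x62 mm, a bystander; origin under its centre.
- dish: Petri dish, 61 mm diameter, 15 mm high, a bystander; origin under its centre.
- clock: Small bench timer, 62x66x19 mm, a bystander; origin under its centre.
- pipette: Pipette lying on the bench, 233x95x28 mm, a bystander; origin under its centre.
- tray: Flat gel casting tray, 52x190x18 mm, a bystander; origin under its centre.
- rack: Empty tube rack, 65x103x22 mm, behind the carousel, a bystander; origin under its centre.
Mind the look-alikes: they are no part of the job. Several things look just like the part that bears tube_center: the one meant starts nearest to the robot's base.

How it is judged (in metres and radians):
On the way, in this order (a step that is already met when the one before it is completed fails the run):
1. the rotor is turned up against its stop (within 0.04 rad) (value of joint rotor above -0.04 rad), for 0.2 s.
2. the tube sits in the empty hook and is pressed down on it with 9 N or more for 0.2 s (horizontal distance between tube_flange and hook_seat below 0.005 m and z of tube_flange in the frame of hook_seat between -0.003 and 0.002 m and angle between tube_center's own z axis and vertical below 0.12 rad and value of joint rotor above -0.06 rad and contact force between tube and carousel above 9 N), for 0.2 s.
At the end, for the whole second after the job is handed in: The tube hangs released in the hook that was empty: flange underside within 5 mm sideways and 2 mm in height of the seat, tube upright within 0.12 rad, rotor within 0.06 rad of its stop (horizontal distance between tube_flange and hook_seat below 0.005 m and z of tube_flange in the frame of hook_seat between -0.003 and 0.002 m and angle between tube_center's own z axis and vertical below 0.12 rad and value of joint rotor above -0.06 rad and contact force between tube and carousel above 0.1 N); the robot touches nothing.
It fails at once if the tube presses on the carousel with more than 22 N (contact force between tube and carousel above 22 N).
It fails at once if the robot itself presses on the carousel with more than 25 N (contact force between any of the fingers, the arm and carousel above 25 N).
It fails at once if the tube is tipped by more than 0.6 rad (angle between tube_center's own z axis and vertical above 0.6 rad).
It fails at once if a bystander is moved by more than 30 mm (distance of any of bottle, tips, dish, clock, pipette, tray, rack from where it was at the start of the episode above 0.03 m).
It also fails if it takes over 72 s, if anything falls off the work surface, if the arm or the gripper's body presses on something with over 40 N, if the wrist force passes 120 N, or if a joint passes its speed limit or range.

ROBOT

A 6-joint arm with a two-finger parallel gripper is mounted at the origin on a cart in front of the work surface, level with it; the furniture and walls round the work are solid. World frame = base frame: x ahead of the robot, y to its left, z up, the work surface at z = 0. Lengths are in m, angles in degrees, forces in N, time in s.
With the tool pointing down it reaches from about 0.4 to 0.825 m from the base axis. Payload 7 kg.
Tool frame: the origin (TCP) lies midway between the tips of the shut fingers; the grasp point (between the pads) lies 19 mm behind it (ctrl.hold_point_z is the distance from the TCP to the grasp point, in m); z points along the fingers, y is the line along which they close (so a half turn about z gives the same grasp; the last joint's range is limited). The gripper opens to 88 mm and grips with 3 to 60 N. Pads are 19 mm wide; open, the fingers measure 130 mm over their backs; the gripper's body (78 mm by 193 mm) begins 47 mm behind the grasp point.
Start: joints at [86.522, 20.546, 0.682, 0, -70.136, -16.507], TCP at [0.231, 0.634, 0.227] pointing down, gripper open.
Joint ranges: [-176.03, 176.03], [-82.01, 121.73], [-58.28, 71.71], [-173.87, 95.51], [-174.79, -0.11], [-173.66, 173.66]. Speed limits (degrees/s): [136.94, 136.94, 172.46, 180, 180, 180].

INTERFACE

Orientations are given as [roll, pitch, yaw] about the fixed x, y, z axes, in that order (R = Rz(yaw) Ry(pitch) Rx(roll)).
In Python, from plant import ctrl gives the robot as it stands.
- The arm moves only by the tool apply_moves, never from a script. Its argument "deltas" is a list of rows, each an object with "fingers": the finger opening in mm, from 0 to 87.6; "delta_pos": the shift along the tool's x, y, z in mm, a list of three; "angular": the turn, a rotation vector about the tool's x, y, z in degrees, a list of three. A call has 1 to 10 rows; each row is the pose to reach, as a shift and turn from the pose commanded when the call began, along the tool's axes at that moment; what a row does not reach only later rows make up. A row lasts 1/10 s, in which the tool goes at most 50 mm and 8.59 degrees, less where a joint would pass 70% of its speed; a pose out of reach is approached as far as the arm can. A call with a gripper value outside its range is refused whole. The fingers move at their own pace and stop on an object; the grip force is fixed at half the most. Time passes only in rows, so rows that repeat a pose let the fingers close. It gives the time, the measured TCP pose, the force, the opening and the grip force at its end, in the units of the state.
- ctrl.get_obs(): the state, without advancing time (a new reading comes with each control period).
- ctrl.snapshot(name): name is "side" or "top"; returns the picture (420x560x3 uint8, red, green, blue); there is no depth.
- ctrl.camera_params(name): a dict with "fx", "fy", "cx", "cy" (pixels), "cam_to_world" (4x4, takes a point from camera to world coordinates). Camera axes: x right, y up, looking along -z (the intrinsics and any distortion apply to the point x, -y, -z); pixel columns grow to the right and rows downward; lengths in m; the calibration is good to about 2 mm. A picture is of the moment at which its call begins. camera_params takes no time and is no camera call.
- ctrl.close_job(): hands the job in; it is judged then, once.
The state is a dict: "clock": time; "joint_pos": joint angles; "qvel": joint speeds; "tau": joint torques, N m; "tool_pos": TCP position; "orientation": TCP orientation; "force": force on the tool from outside, world axes, zero at the start; "moment": the same for the moment, N m; "opening": finger opening in m; "gripper_force": force on a finger pad.
Only numpy, scipy, OpenCV 4.12 (cv2) and the standard library are available. Lean on these libraries where they do the work, as an engineer would, in place of code of your own. Each camera call takes 0.05 s, during which the arm holds its last target. There are 200 camera calls.

## Working session

There is one attempt and no reset: what is moved stays moved. The work goes in short steps, Python scripts to look and compute and a tool call to move; the robot and the scene stay as the last step left them, time stands still between calls to the robot, and variables do not carry over. Pictures are saved under pics/ and viewed, at most 10 in all, crops included, and the job is handed in when it is done.

Besides the shell and the picture viewer there is one more tool, called after ">>>" as name([rows], argument=value, ...), one row to a line, values as JSON. apply_moves: Moves the arm, as the interface text tells. Its arguments: {"type":"object","properties":{"deltas":{"type":"array"}},"required":["deltas"]}

```bash
mkdir -p pics; ls
cat > h.py <<'E'
import numpy as np, cv2
from plant import ctrl
def snap(n,f):
    im=ctrl.snapshot(n); cv2.imwrite('pics/'+f,im[:,:,::-1]); return im
def ray(n,u,v):
    p=ctrl.camera_params(n);T=np.array(p['cam_to_world'])
    d=T[:3,:3]@np.array([(u-p['cx'])/p['fx'],-(v-p['cy'])/p['fy'],-1]);return T[:3,3],d
def onz(n,u,v,z):
    o,d=ray(n,u,v);return o+d*(z-o[2])/d[2]
def proj(n,P):
    p=ctrl.camera_params(n);T=np.array(p['cam_to_world'])
    c=T[:3,:3].T@(np.array(P)-T[:3,3]);return np.array([p['cx']+p['fx']*c[0]/-c[2],p['cy']+p['fy']*-c[1]/-c[2]])
E
python3 - <<'E'
from h import *
print(ctrl.get_obs(), ctrl.hold_point_z)
for n in('side','top'):
    snap(n,n+'0.png');print(ctrl.camera_params(n))
E
```

```text
pics
{'clock': 0.0, 'joint_pos': array([ 8.65216609e+01,  2.05905701e+01,  6.35291277e-01, -1.93132999e-02,
       -7.01351470e+01, -1.65059614e+01]), 'qvel': array([ 0.06477879, -0.10053715, -0.0913851 , -0.10693915, -0.04928137,
       -0.1280814 ]), 'tau': array([ 1.34705337e-03, -5.82720566e+01,  2.93057781e+01,  6.99706122e+00,
        7.29577179e-03, -1.50381425e-04]), 'tool_pos': array([0.2305644 , 0.63390084, 0.22564651]), 'orientation': array([ 1.79908142e+02, -8.28602702e-03, -1.99908709e+01]), 'force': array([0.21480211, 0.58783078, 0.43548674]), 'moment': array([0.04334884, 0.01519145, 0.04053687]), 'gripper_force': 0.0, 'opening': 0.08728091457859101} 0.0188
{'fx': 506.99557029831516, 'fy': 506.99557029831516, 'cx': 282.89081595018445, 'cy': 205.27247858065877, 'cam_to_world': array([[-0.97577378, -0.183111  ,  0.11973258,  0.6864846 ],
       [ 0.2187701 , -0.82232421,  0.52528329,  0.68304614],
       [ 0.00227386,  0.53875157,  0.84246162,  1.1834571 ],
       [ 0.        ,  0.        ,  0.        ,  1.        ]])}
{'fx': 504.71161872069945, 'fy': 504.71161872069945, 'cx': 275.3962691578789, 'cy': 219.1801259005509, 'cam_to_world': array([[-0.00660357,  0.98996441, -0.14116253,  0.33429931],
       [-0.99992717, -0.00511101,  0.01093333,  0.02201324],
       [ 0.01010213,  0.14122445,  0.98992606,  1.57439534],
       [ 0.        ,  0.        ,  0.        ,  1.        ]])}
```

View pics/top0.png

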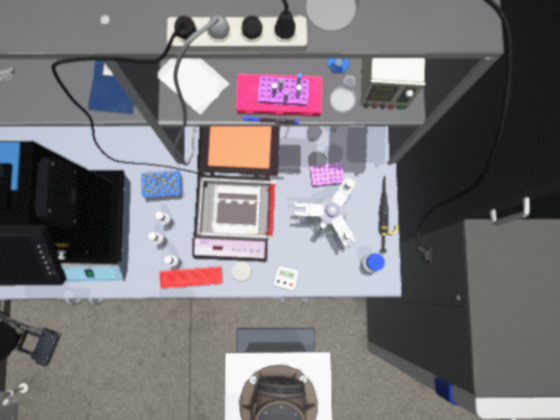

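View pics/side0.png

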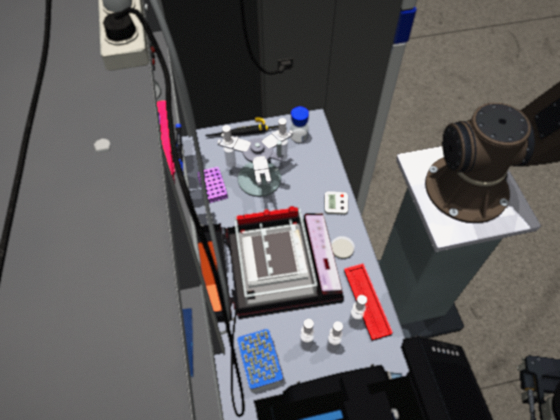

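Tube look-alikes in top view: (163,217), (157,238), (172,262). By the description, the one at (172,262) (side view (360,300)) appears nearest to the base. I'll check it with the numbers and a close crop.

Run:
```python
from h import *
t=cv2.imread('pics/top0.png');s=cv2.imread('pics/side0.png')
a=cv2.resize(t[160:260,280:380],(400,400),interpolation=cv2.INTER_CUBIC)
b=cv2.resize(s[110:210,210:310],(400,400),interpolation=cv2.INTER_CUBIC)
c=cv2.resize(t[205:280,140:215],(300,300)) if 0 else cv2.resize(t[200:250+25,140:240],(266,200),interpolation=cv2.INTER_CUBIC)
d=cv2.resize(s[285:360,290:390],(266,200),interpolation=cv2.INTER_CUBIC)
o=np.zeros((600,800,3),np.uint8);o[:400,:400]=a;o[:400,400:]=b;o[400:,:266]=c;o[400:,400:666]=d
cv2.imwrite('pics/crop0.png',o)
for p in((163,217),(157,238),(172,262)):
    q=onz('top',*p,.15);print(p,q,np.hypot(*q[:2]),proj('side',q))
print(proj('top',[0,0,0]),proj('side',[0,0,0]),proj('top',[.231,.634,.227]))
```

```text
(163, 217) [0.54533619 0.32615487 0.15      ] 0.6354278542479638 [309.91529954 317.25799701]
(157, 238) [0.48536503 0.34160371 0.15      ] 0.5935253202449823 [339.15633339 318.168534  ]
(172, 262) [0.41733394 0.29774421 0.15      ] 0.512658985507194 [363.61791123 292.72489161]
[278.17243157 403.88283286] [465.42719138 187.71494213] [ 35.11569511 332.87567666]
```

View pics/crop0.png

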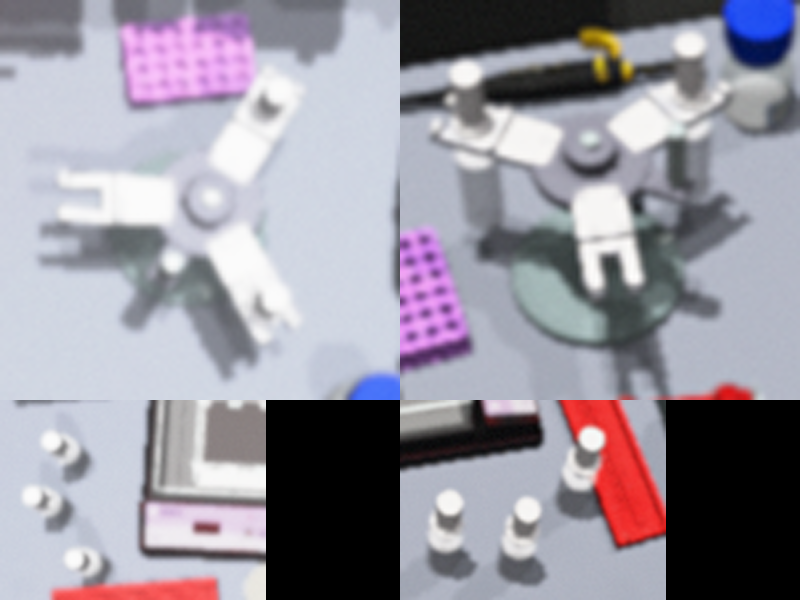

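The crop shows the empty hook at top (305,209), pointing +y. The hub is at top (332,209) and the peg top at (323,225.5). The tube at (172,262) is indeed the nearest to the base, and its cap shows in the side crop at (591,440).

Run:
```python
from h import *
from scipy.optimize import least_squares
t=cv2.imread('pics/top0.png');s=cv2.imread('pics/side0.png')
def tri(pt,ps):
    A=[];b=[]
    for n,p in(('top',pt),('side',ps)):
        o,d=ray(n,*p);d/=np.linalg.norm(d);M=np.eye(3)-np.outer(d,d);A.append(M);b.append(M@o)
    return np.linalg.lstsq(np.vstack(A),np.hstack(b),rcond=None)[0]
# caps by brightness near given pixels
def blob(im,c,r=7,th=215):
    u,v=c;w=im[v-r:v+r+1,u-r:u+r+1].min(2);_,_,st,ce=cv2.connectedComponentsWithStats((w>th).astype(np.uint8))
    i=1+np.argmax(st[1:,4]);return ce[i]+[u-r,v-r],st[i]
ct,a=blob(t,(160+1,217));print('other',ct,a)
ct,a=blob(t,(171,261));cs,b=blob(s,(363,295));print(ct,a,cs,b,'cap top',tri(ct,cs),onz('top',*ct,.15),onz('side',*cs,.15))
# carousel: hub top, peg, caps
h=tri((332.3,209.2),(210+190/4,110+140/4.));print('hub',h)
peg=onz('top',323,225.5,.19);print('peg',peg,'side px',proj('side',peg))
for n,px in(('top',(347,186)),('top',(347,234.5)),('side',(226.5,127.5)),('side',(282.5,120.5))):print('cap',n,px,onz(n,*px,.185))
for p in((293.8,205),(293.8,213.5)):print('tip',onz('top',*p,.14))
for p in((210+194/4,110+288/4),(210+236/4,110+280/4)):print('tip side',onz('side',*p,.14))
```

```text
other [160.8875 215.3375] [ 1  1 14 11 80]
[169.51282051 258.93589744] [ 0  1 13 10 78] [361.57142857 298.95918367] [ 2  8  8  7 49] cap top [0.42528571 0.30714332 0.14226647] [0.42598066 0.30491875 0.15      ] [0.42602386 0.31058693 0.15      ]
hub [ 0.56438841 -0.15616353  0.15328887]
peg [ 0.51335852 -0.12495977  0.19      ] side px [278.89901357 141.63951261]
cap top (347, 186) [ 0.62560818 -0.19526173  0.185     ]
cap top (347, 234.5) [ 0.48849147 -0.19160432  0.185     ]
cap side (226.5, 127.5) [ 0.63487089 -0.20465673  0.185     ]
cap side (282.5, 120.5) [ 0.48795918 -0.19672906  0.185     ]
tip [ 0.57987113 -0.0471722   0.14      ]
tip [ 0.55507406 -0.04688067  0.14      ]
tip side [ 0.5828907  -0.04873433  0.14      ]
tip side [ 0.55583868 -0.04903702  0.14      ]
```

```bash
cat >> h.py <<'E'
from scipy.spatial.transform import Rotation as Ro
def plan(wps,f,step=45,rot=8):
    """world waypoints (x,y,z[m],yaw deg), tool straight down -> rows"""
    o=ctrl.get_obs();R0=Ro.from_euler('xyz',o['orientation'],degrees=True);p=np.array(o['tool_pos']);yw=o['orientation'][2]
    print('t',o['clock'],'pose',p.round(4),o['orientation'].round(2),'F',o['force'].round(2),'open',o['opening'],'j',np.round(o['joint_pos'],1));k=0;y0=yw
    for w in wps:
        q=np.array(w[:3]);n=int(max(1,np.ceil(np.linalg.norm(q-p)*1000/step),np.ceil(abs(w[3]-yw)/rot)))
        for i in range(1,n+1):
            x=p+(q-p)*i/n;y=yw+(w[3]-yw)*i/n;d=R0.inv().apply(x-o['tool_pos'])*1000
            a=(R0.inv()*Ro.from_euler('xyz',[180,0,y],degrees=True)).as_rotvec(degrees=True)
            k+=1;print('{"fingers":%g,"delta_pos":[%.1f,%.1f,%.1f],"angular":[%.1f,%.1f,%.1f]},'%(f,*d,*a))
        p,yw=q,w[3]
    print(k)
E
python3 - <<'E'
from h import *
plan([(.231,.42,.26,-20),(.31,.28,.26,-20),(.42,.05,.26,-20)],30)
E
```

```text
t 0.1 pose [0.2306 0.6339 0.2257] [ 1.7992e+02 -1.0000e-02 -1.9990e+01] F [-0.04  0.36 -0.62] open 0.08808025922526598 j [ 86.5  20.6   0.6  -0.  -70.1 -16.5]
{"fingers":30,"delta_pos":[14.7,40.2,-6.8],"angular":[0.1,-0.0,0.0]},
{"fingers":30,"delta_pos":[29.4,80.4,-13.6],"angular":[0.1,-0.0,0.0]},
{"fingers":30,"delta_pos":[44.1,120.6,-20.4],"angular":[0.1,-0.0,0.0]},
{"fingers":30,"delta_pos":[58.8,160.8,-27.2],"angular":[0.1,-0.0,0.0]},
{"fingers":30,"delta_pos":[73.5,201.0,-34.0],"angular":[0.1,-0.0,0.0]},
{"fingers":30,"delta_pos":[104.1,227.1,-33.9],"angular":[0.1,-0.0,0.0]},
{"fingers":30,"delta_pos":[134.6,253.2,-33.9],"angular":[0.1,-0.0,0.0]},
{"fingers":30,"delta_pos":[165.1,279.4,-33.8],"angular":[0.1,-0.0,0.0]},
{"fingers":30,"delta_pos":[195.6,305.5,-33.8],"angular":[0.1,-0.0,0.0]},
{"fingers":30,"delta_pos":[226.0,335.3,-33.7],"angular":[0.1,-0.0,0.0]},
{"fingers":30,"delta_pos":[256.3,365.0,-33.7],"angular":[0.1,-0.0,0.0]},
{"fingers":30,"delta_pos":[286.6,394.8,-33.6],"angular":[0.1,-0.0,0.0]},
{"fingers":30,"delta_pos":[317.0,424.5,-33.6],"angular":[0.1,-0.0,0.0]},
{"fingers":30,"delta_pos":[347.3,454.3,-33.5],"angular":[0.1,-0.0,0.0]},
{"fingers":30,"delta_pos":[377.6,484.1,-33.5],"angular":[0.1,-0.0,0.0]},
15
```

>>> apply_moves([
  {"fingers":30,"delta_pos":[15,40,-7],"angular":[0,0,0]},
  {"fingers":30,"delta_pos":[29,80,-14],"angular":[0,0,0]},
  {"fingers":30,"delta_pos":[44,121,-20],"angular":[0,0,0]},
  {"fingers":30,"delta_pos":[59,161,-27],"angular":[0,0,0]},
  {"fingers":30,"delta_pos":[74,201,-34],"angular":[0,0,0]},
  {"fingers":30,"delta_pos":[104,227,-34],"angular":[0,0,0]},
  {"fingers":30,"delta_pos":[135,253,-34],"angular":[0,0,0]},
  {"fingers":30,"delta_pos":[165,279,-34],"angular":[0,0,0]},
  {"fingers":30,"delta_pos":[196,305,-34],"angular":[0,0,0]},
  {"fingers":30,"delta_pos":[226,335,-34],"angular":[0,0,0]},
])

```text
clock: 1.1
tool_pos: [0.329, 0.2408, 0.2605]
orientation: [-180.0, 0.0, -19.9]
force: [0.9, -0.3, -0.4]
opening: 0.03
gripper_force: 0.0
```

Run:
```python
from h import *
plan([(.42,.05,.26,-26),(.513,-.1245,.26,-34)],30)
```

```text
t 1.1 pose [0.329  0.2408 0.2605] [-179.99    0.    -19.95] F [ 0.94 -0.34 -0.35] open 0.030027476458354595 j [ 64.3  -7.3 -27.1  -0.  -70.2   5.8]
{"fingers":30,"delta_pos":[30.1,29.7,0.1],"angular":[-0.0,0.0,1.2]},
{"fingers":30,"delta_pos":[60.3,59.3,0.2],"angular":[-0.0,0.0,2.4]},
{"fingers":30,"delta_pos":[90.4,89.0,0.3],"angular":[-0.0,0.0,3.6]},
{"fingers":30,"delta_pos":[120.5,118.6,0.4],"angular":[-0.0,0.0,4.8]},
{"fingers":30,"delta_pos":[150.7,148.3,0.5],"angular":[-0.0,0.0,6.1]},
{"fingers":30,"delta_pos":[180.1,174.8,0.5],"angular":[-0.0,0.0,7.7]},
{"fingers":30,"delta_pos":[209.5,201.2,0.5],"angular":[-0.0,0.0,9.3]},
{"fingers":30,"delta_pos":[238.8,227.7,0.5],"angular":[-0.0,0.0,10.9]},
{"fingers":30,"delta_pos":[268.2,254.1,0.5],"angular":[-0.0,0.0,12.5]},
{"fingers":30,"delta_pos":[297.6,280.6,0.4],"angular":[-0.0,0.0,14.1]},
10
```

>>> apply_moves([
  {"fingers":30,"delta_pos":[30,30,0],"angular":[0,0,1]},
  {"fingers":30,"delta_pos":[60,59,0],"angular":[0,0,2]},
  {"fingers":30,"delta_pos":[90,89,0],"angular":[0,0,4]},
  {"fingers":30,"delta_pos":[120,119,0],"angular":[0,0,5]},
  {"fingers":30,"delta_pos":[151,148,0],"angular":[0,0,6]},
  {"fingers":30,"delta_pos":[180,175,0],"angular":[0,0,8]},
  {"fingers":30,"delta_pos":[209,201,0],"angular":[0,0,9]},
  {"fingers":30,"delta_pos":[239,228,0],"angular":[0,0,11]},
  {"fingers":30,"delta_pos":[268,254,0],"angular":[0,0,13]},
  {"fingers":30,"delta_pos":[298,281,0],"angular":[0,0,14]},
])

```text
clock: 2.1
tool_pos: [0.5129, -0.1253, 0.2603]
orientation: [180.0, 0.0, -34.1]
force: [0.4, 0.8, 0.8]
opening: 0.03
gripper_force: 0.0
```

Run:
```python
from h import *
t=snap('top','t1.png');s=snap('side','s1.png')
o=np.hstack([cv2.resize(t[160:260,280:380],(400,400),interpolation=cv2.INTER_CUBIC),cv2.resize(s[80:180,220:320],(400,400),interpolation=cv2.INTER_CUBIC)])
cv2.imwrite('pics/c1.png',o[:,:,::-1])
plan([(.513,-.1245,.21,-34),(.513,-.1245,.16,-34)],30,step=25)
for z in(.19,):print(proj('side',[.513,-.1245,z]))
```

```text
t 2.2 pose [ 0.5137 -0.127   0.2594] [ 1.7989e+02  7.0000e-02 -3.4240e+01] F [-0.53  0.33 -0.2 ] open 0.02974041404751307 j [  7.4   5.6 -14.6   0.  -69.9  48.4]
{"fingers":30,"delta_pos":[-1.0,-0.9,24.7],"angular":[0.1,0.1,-0.1]},
{"fingers":30,"delta_pos":[-1.9,-1.8,49.4],"angular":[0.1,0.1,-0.2]},
{"fingers":30,"delta_pos":[-1.9,-1.8,74.4],"angular":[0.1,0.1,-0.2]},
{"fingers":30,"delta_pos":[-1.8,-1.9,99.4],"angular":[0.1,0.1,-0.2]},
4
[279.07653417 141.75322263]
```

View pics/c1.png

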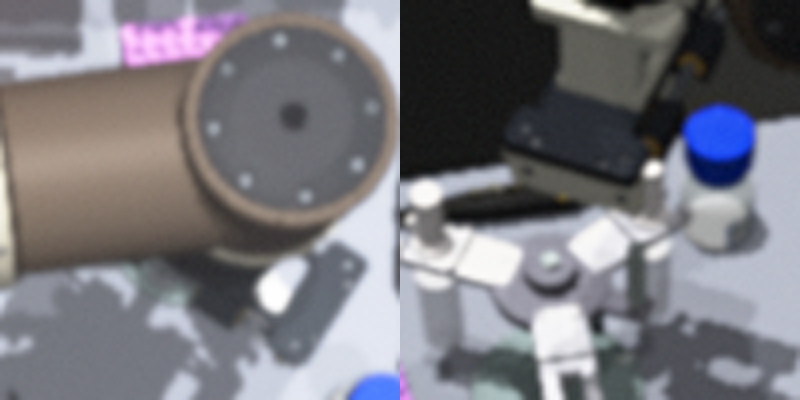

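The pictures show the fingertips at side-crop (655,130), above the peg whose top is at crop (637,250), and the caps are clear. I'll go down now.

>>> apply_moves([
  {"fingers":30,"delta_pos":[-1,-1,25],"angular":[0,0,0]},
  {"fingers":30,"delta_pos":[-2,-2,50],"angular":[0,0,0]},
  {"fingers":30,"delta_pos":[-2,-2,62],"angular":[0,0,0]},
  {"fingers":30,"delta_pos":[-2,-2,74],"angular":[0,0,0]},
  {"fingers":30,"delta_pos":[-2,-2,87],"angular":[0,0,0]},
  {"fingers":30,"delta_pos":[-2,-2,99],"angular":[0,0,0]},
])

```text
clock: 2.8
tool_pos: [0.5124, -0.1207, 0.1611]
orientation: [-180.0, -0.0, -34.0]
force: [-0.2, -0.4, -0.2]
opening: 0.0299
gripper_force: 0.0
```

```bash
cat >> h.py <<'E'
C=np.array([.5635,-.1565])
def arc(a0,a1,lead,da,z=.16,f=30,lag=4):
    """peg angles; tool centre leads the peg along the tangent by lead m"""
    w=[]
    for a in np.linspace(a0,a1,int(np.ceil((a1-a0)/da))+1)[1:]:
        r=np.radians(a);p=C+.06*np.array([np.cos(r),np.sin(r)])+lead*np.array([-np.sin(r),np.cos(r)]);w.append((*p,z,a-180-lag))
    plan(w,f)
E
python3 - <<'E'
from h import *
arc(148,198,.008,5)
E
```

```text
t 2.8 pose [ 0.5124 -0.1207  0.1611] [-1.7997e+02 -4.0000e-02 -3.3960e+01] F [-0.23 -0.4  -0.21] open 0.029874288387614103 j [  8.1   9.7 -23.3   0.  -56.9  47.9]
{"fingers":30,"delta_pos":[3.8,16.4,1.1],"angular":[-0.0,-0.0,-3.0]},
{"fingers":30,"delta_pos":[5.4,21.4,1.1],"angular":[-0.0,-0.0,-8.0]},
{"fingers":30,"delta_pos":[7.4,26.3,1.1],"angular":[-0.0,-0.0,-13.0]},
{"fingers":30,"delta_pos":[9.8,31.0,1.1],"angular":[-0.0,-0.0,-18.0]},
{"fingers":30,"delta_pos":[12.6,35.5,1.1],"angular":[-0.0,-0.0,-23.0]},
{"fingers":30,"delta_pos":[15.7,39.7,1.1],"angular":[-0.0,-0.0,-28.0]},
{"fingers":30,"delta_pos":[19.3,43.6,1.1],"angular":[-0.0,-0.0,-33.0]},
{"fingers":30,"delta_pos":[23.2,47.2,1.1],"angular":[-0.0,-0.0,-38.0]},
{"fingers":30,"delta_pos":[27.3,50.5,1.1],"angular":[-0.0,-0.0,-43.0]},
{"fingers":30,"delta_pos":[31.7,53.4,1.1],"angular":[-0.0,-0.0,-48.0]},
10
```

>>> apply_moves([
  {"fingers":30,"delta_pos":[2,5,1],"angular":[0,0,0]},
  {"fingers":30,"delta_pos":[3,11,1],"angular":[0,0,0]},
  {"fingers":30,"delta_pos":[4,16,1],"angular":[0,0,-3]},
  {"fingers":30,"delta_pos":[5,21,1],"angular":[0,0,-8]},
  {"fingers":30,"delta_pos":[7,26,1],"angular":[0,0,-13]},
  {"fingers":30,"delta_pos":[10,31,1],"angular":[0,0,-18]},
  {"fingers":30,"delta_pos":[13,35,1],"angular":[0,0,-23]},
])

```text
clock: 3.5
tool_pos: [0.5035, -0.1569, 0.1608]
orientation: [-179.9, -0.1, -10.8]
force: [1.0, 4.6, -2.5]
opening: 0.03
gripper_force: 2.7
```

Run:
```python
from h import *
s=snap('side','s2.png');t=snap('top','t2.png')
o=np.hstack([cv2.resize(t[160:260,280:380],(400,400),interpolation=cv2.INTER_CUBIC),cv2.resize(s[100:200,210:310],(400,400),interpolation=cv2.INTER_CUBIC)])
cv2.imwrite('pics/c2.png',o[:,:,::-1])
arc(168,203,.008,5)
```

```text
t 3.6 pose [ 0.5034 -0.1575  0.1609] [-1.7996e+02 -4.0000e-02 -1.0950e+01] F [ 0.7   2.32 -2.04] open 0.030253939335471883 j [  3.9   9.8 -23.2  -0.  -56.9  75.1]
{"fingers":30,"delta_pos":[-0.5,-0.2,0.9],"angular":[-0.0,-0.0,0.1]},
{"fingers":30,"delta_pos":[0.8,4.9,0.9],"angular":[-0.0,-0.0,-4.9]},
{"fingers":30,"delta_pos":[2.5,9.9,0.9],"angular":[-0.0,-0.0,-9.9]},
{"fingers":30,"delta_pos":[4.7,14.7,0.9],"angular":[-0.0,-0.0,-14.9]},
{"fingers":30,"delta_pos":[7.2,19.3,0.9],"angular":[-0.0,-0.0,-19.9]},
{"fingers":30,"delta_pos":[10.2,23.7,0.9],"angular":[-0.0,-0.0,-24.9]},
{"fingers":30,"delta_pos":[13.5,27.8,0.9],"angular":[-0.0,-0.0,-29.9]},
7
```

View pics/c2.png

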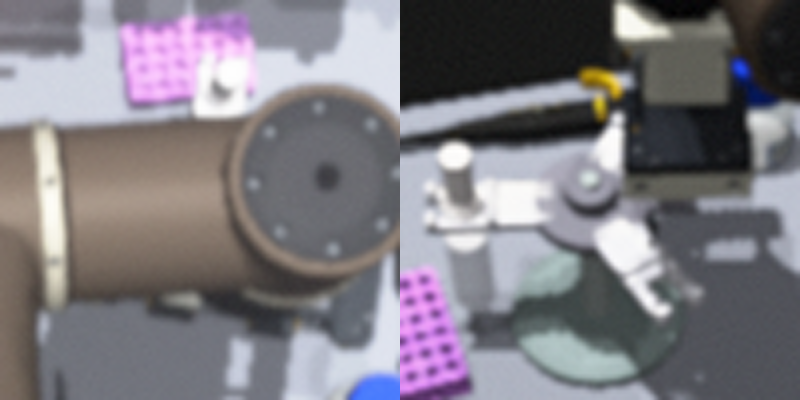

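The rotor turned: in the side crop the empty hook now points to (665,300), rotated about 30° anticlockwise. Force is about 5 N with no stop yet, so I continue.

>>> apply_moves([
  {"fingers":30,"delta_pos":[1,5,1],"angular":[0,0,-5]},
  {"fingers":30,"delta_pos":[2.5,10,1],"angular":[0,0,-10]},
  {"fingers":30,"delta_pos":[4.7,14.7,1],"angular":[0,0,-15]},
  {"fingers":30,"delta_pos":[7,19,1],"angular":[0,0,-20]},
  {"fingers":30,"delta_pos":[10,23.5,1],"angular":[0,0,-25]},
])

```text
clock: 4.1
tool_pos: [0.509, -0.182, 0.1607]
orientation: [-180.0, -0.1, 14.1]
force: [-0.5, 5.6, 4.3]
opening: 0.0301
gripper_force: 2.7
```

Run:
```python
from h import *
arc(193,233,.008,2.5)
```

```text
t 4.1 pose [ 0.509  -0.182   0.1607] [-1.7999e+02 -1.0000e-01  1.4070e+01] F [-0.5   5.63  4.34] open 0.030061877836076025 j [  1.1  11.  -21.7  -0.  -57.2 103. ]
{"fingers":30,"delta_pos":[-0.8,-2.0,0.7],"angular":[-0.0,-0.1,2.6]},
{"fingers":30,"delta_pos":[-0.3,0.6,0.7],"angular":[-0.0,-0.1,0.1]},
{"fingers":30,"delta_pos":[0.3,3.2,0.7],"angular":[-0.0,-0.1,-2.4]},
{"fingers":30,"delta_pos":[1.0,5.8,0.7],"angular":[-0.0,-0.1,-4.9]},
{"fingers":30,"delta_pos":[1.8,8.3,0.7],"angular":[-0.0,-0.1,-7.4]},
{"fingers":30,"delta_pos":[2.7,10.8,0.7],"angular":[0.0,-0.1,-9.9]},
{"fingers":30,"delta_pos":[3.7,13.2,0.7],"angular":[0.0,-0.1,-12.4]},
{"fingers":30,"delta_pos":[4.9,15.6,0.7],"angular":[0.0,-0.1,-14.9]},
{"fingers":30,"delta_pos":[6.1,17.9,0.7],"angular":[0.0,-0.1,-17.4]},
{"fingers":30,"delta_pos":[7.4,20.2,0.7],"angular":[0.0,-0.1,-19.9]},
{"fingers":30,"delta_pos":[8.9,22.4,0.7],"angular":[0.0,-0.1,-22.4]},
{"fingers":30,"delta_pos":[10.4,24.6,0.7],"angular":[0.0,-0.1,-24.9]},
{"fingers":30,"delta_pos":[12.0,26.7,0.7],"angular":[0.0,-0.1,-27.4]},
{"fingers":30,"delta_pos":[13.7,28.7,0.7],"angular":[0.0,-0.1,-29.9]},
{"fingers":30,"delta_pos":[15.5,30.6,0.7],"angular":[0.0,-0.1,-32.4]},
{"fingers":30,"delta_pos":[17.4,32.5,0.7],"angular":[0.0,-0.1,-34.9]},
16
```

>>> apply_moves([
  {"fingers":30,"delta_pos":[0.3,3.2,1],"angular":[0,0,-2.5]},
  {"fingers":30,"delta_pos":[1,5.8,1],"angular":[0,0,-5]},
  {"fingers":30,"delta_pos":[1.8,8.3,1],"angular":[0,0,-7.5]},
  {"fingers":30,"delta_pos":[2.7,10.8,1],"angular":[0,0,-10]},
])

```text
clock: 4.5
tool_pos: [0.514, -0.1918, 0.1596]
orientation: [180.0, -0.1, 24.0]
force: [-1.9, 4.5, 3.2]
opening: 0.03
gripper_force: 2.6
```

Run:
```python
from h import *
arc(208,238,.008,2)
```

```text
t 4.5 pose [ 0.514  -0.1918  0.1596] [ 1.800e+02 -6.000e-02  2.396e+01] F [-1.86  4.47  3.17] open 0.030021593230607425 j [ -0.   11.8 -20.8  -0.  -57.3 114. ]
{"fingers":30,"delta_pos":[0.8,2.1,-0.4],"angular":[0.0,-0.1,-2.0]},
{"fingers":30,"delta_pos":[1.3,4.1,-0.4],"angular":[0.0,-0.1,-4.0]},
{"fingers":30,"delta_pos":[1.9,6.2,-0.4],"angular":[0.0,-0.1,-6.0]},
{"fingers":30,"delta_pos":[2.6,8.2,-0.4],"angular":[0.0,-0.1,-8.0]},
{"fingers":30,"delta_pos":[3.4,10.2,-0.4],"angular":[0.0,-0.1,-10.0]},
{"fingers":30,"delta_pos":[4.2,12.1,-0.4],"angular":[0.0,-0.1,-12.0]},
{"fingers":30,"delta_pos":[5.1,14.0,-0.4],"angular":[0.0,-0.1,-14.0]},
{"fingers":30,"delta_pos":[6.0,15.9,-0.4],"angular":[0.0,-0.1,-16.0]},
{"fingers":30,"delta_pos":[7.0,17.8,-0.4],"angular":[0.0,-0.1,-18.0]},
{"fingers":30,"delta_pos":[8.1,19.6,-0.4],"angular":[0.0,-0.1,-20.0]},
{"fingers":30,"delta_pos":[9.2,21.4,-0.4],"angular":[0.0,-0.1,-22.0]},
{"fingers":30,"delta_pos":[10.4,23.1,-0.4],"angular":[0.0,-0.1,-24.0]},
{"fingers":30,"delta_pos":[11.7,24.8,-0.4],"angular":[0.0,-0.1,-26.0]},
{"fingers":30,"delta_pos":[13.0,26.4,-0.4],"angular":[0.0,-0.1,-28.0]},
{"fingers":30,"delta_pos":[14.4,28.0,-0.4],"angular":[0.0,-0.1,-30.0]},
15
```

>>> apply_moves([
  {"fingers":30,"delta_pos":[0.8,2,0],"angular":[0,0,-2]},
  {"fingers":30,"delta_pos":[1.3,4,0],"angular":[0,0,-4]},
])

```text
clock: 4.7
tool_pos: [0.5166, -0.195, 0.1596]
orientation: [180.0, -0.0, 27.9]
force: [-1.8, 5.4, 5.2]
opening: 0.0298
gripper_force: 2.6
```

>>> apply_moves([
  {"fingers":30,"delta_pos":[0.2,1.5,0],"angular":[0,0,-1.5]},
  {"fingers":30,"delta_pos":[0.4,3,0],"angular":[0,0,-3]},
])

```text
clock: 4.9
tool_pos: [0.5184, -0.1975, 0.1596]
orientation: [180.0, -0.0, 30.9]
force: [-2.8, 4.0, 5.5]
opening: 0.0302
gripper_force: 2.6
```

Run:
```python
from h import *
arc(216,222,.008,1)
```

```text
t 4.9 pose [ 0.5184 -0.1975  0.1596] [ 1.7999e+02 -4.0000e-02  3.0930e+01] F [-2.79  3.99  5.53] open 0.030218188508876455 j [ -0.6  12.4 -20.1  -0.  -57.5 121.6]
{"fingers":30,"delta_pos":[0.9,2.3,-0.4],"angular":[0.0,-0.0,-2.1]},
{"fingers":30,"delta_pos":[1.2,3.4,-0.4],"angular":[0.0,-0.0,-3.1]},
{"fingers":30,"delta_pos":[1.4,4.4,-0.4],"angular":[0.0,-0.0,-4.1]},
{"fingers":30,"delta_pos":[1.7,5.4,-0.4],"angular":[0.0,-0.0,-5.1]},
{"fingers":30,"delta_pos":[2.0,6.4,-0.4],"angular":[0.0,-0.0,-6.1]},
{"fingers":30,"delta_pos":[2.4,7.4,-0.4],"angular":[0.0,-0.0,-7.1]},
6
```

>>> apply_moves([
  {"fingers":30,"delta_pos":[0.4,1,0],"angular":[0,0,-1]},
  {"fingers":30,"delta_pos":[0.6,2,0],"angular":[0,0,-2]},
])

```text
clock: 5.1
tool_pos: [0.5198, -0.1989, 0.1594]
orientation: [180.0, -0.0, 32.9]
force: [-3.0, 5.5, 4.3]
opening: 0.0302
gripper_force: 2.6
```

>>> apply_moves([
  {"fingers":30,"delta_pos":[0.1,1,0],"angular":[0,0,-1]},
  {"fingers":30,"delta_pos":[0.2,2,0],"angular":[0,0,-2]},
])

```text
clock: 5.3
tool_pos: [0.5211, -0.2005, 0.1594]
orientation: [180.0, -0.0, 34.9]
force: [-2.7, 3.9, 4.3]
opening: 0.0299
gripper_force: 2.5
```

>>> apply_moves([
  {"fingers":30,"delta_pos":[0.1,1,0],"angular":[0,0,-1]},
  {"fingers":30,"delta_pos":[0.2,2,0],"angular":[0,0,-2]},
])

```text
clock: 5.5
tool_pos: [0.5223, -0.202, 0.1593]
orientation: [180.0, -0.0, 36.9]
force: [-3.8, 4.4, 4.4]
opening: 0.03
gripper_force: 2.5
```

>>> apply_moves([
  {"fingers":30,"delta_pos":[0.1,1,0],"angular":[0,0,-1]},
  {"fingers":30,"delta_pos":[0.2,2,0],"angular":[0,0,-2]},
])

```text
clock: 5.7
tool_pos: [0.5237, -0.2035, 0.1593]
orientation: [-180.0, -0.0, 38.9]
force: [-3.3, 4.3, 3.9]
opening: 0.0302
gripper_force: 2.6
```

>>> apply_moves([
  {"fingers":30,"delta_pos":[0.1,1,0],"angular":[0,0,-1]},
  {"fingers":30,"delta_pos":[0.2,2,0],"angular":[0,0,-2]},
])

```text
clock: 5.9
tool_pos: [0.525, -0.2049, 0.1593]
orientation: [-180.0, 0.0, 40.9]
force: [-3.1, 3.6, 5.2]
opening: 0.0304
gripper_force: 2.5
```

Run:
```python
from h import *
arc(222,232,.008,1)
s=snap('side','s3.png');t=snap('top','t3.png')
o=np.hstack([cv2.resize(t[160:260,280:380],(400,400),interpolation=cv2.INTER_CUBIC),cv2.resize(s[100:200,210:310],(400,400),interpolation=cv2.INTER_CUBIC)])
cv2.imwrite('pics/c3.png',o[:,:,::-1])
```

```text
t 5.9 pose [ 0.525  -0.2049  0.1593] [-179.99    0.     40.93] F [-3.08  3.64  5.24] open 0.030449949771099414 j [ -1.4  13.2 -19.   -0.  -57.8 132.4]
{"fingers":30,"delta_pos":[1.2,-1.2,-0.7],"angular":[-0.0,0.0,1.9]},
{"fingers":30,"delta_pos":[1.3,-0.2,-0.7],"angular":[-0.0,0.0,0.9]},
{"fingers":30,"delta_pos":[1.5,0.9,-0.7],"angular":[-0.0,0.0,-0.1]},
{"fingers":30,"delta_pos":[1.8,1.9,-0.7],"angular":[-0.0,0.0,-1.1]},
{"fingers":30,"delta_pos":[2.0,2.9,-0.7],"angular":[-0.0,0.0,-2.1]},
{"fingers":30,"delta_pos":[2.3,3.9,-0.7],"angular":[-0.0,0.0,-3.1]},
{"fingers":30,"delta_pos":[2.5,5.0,-0.7],"angular":[-0.0,0.0,-4.1]},
{"fingers":30,"delta_pos":[2.8,6.0,-0.7],"angular":[-0.0,0.0,-5.1]},
{"fingers":30,"delta_pos":[3.2,7.0,-0.7],"angular":[-0.0,0.0,-6.1]},
{"fingers":30,"delta_pos":[3.5,8.0,-0.7],"angular":[-0.0,0.0,-7.1]},
10
```

View pics/c3.png

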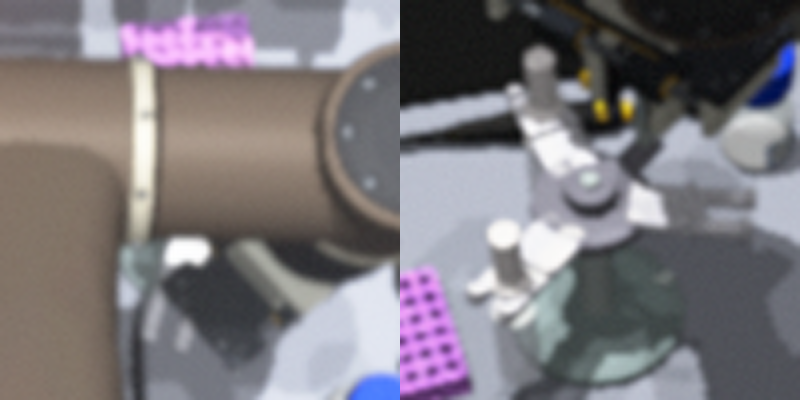

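In the side crop the empty hook now points right (-x) with its tip near (750,207), almost at the loading side. I continue in small steps.

>>> apply_moves([
  {"fingers":30,"delta_pos":[0.5,1,0],"angular":[0,0,-1]},
  {"fingers":30,"delta_pos":[0.8,2,0],"angular":[0,0,-2]},
])

```text
clock: 6.2
tool_pos: [0.5268, -0.2059, 0.1589]
orientation: [-180.0, 0.0, 43.0]
force: [-4.1, 3.6, 3.8]
opening: 0.0304
gripper_force: 2.6
```

>>> apply_moves([
  {"fingers":30,"delta_pos":[0.3,1,0],"angular":[0,0,-1]},
  {"fingers":30,"delta_pos":[0.5,2,0],"angular":[0,0,-2]},
])

```text
clock: 6.4
tool_pos: [0.5285, -0.2071, 0.1589]
orientation: [-180.0, 0.0, 45.0]
force: [-3.8, 4.8, 4.8]
opening: 0.0303
gripper_force: 2.5
```

>>> apply_moves([
  {"fingers":30,"delta_pos":[0.1,1,0],"angular":[0,0,-1]},
  {"fingers":30,"delta_pos":[0.2,2,0],"angular":[0,0,-2]},
])

```text
clock: 6.6
tool_pos: [0.5301, -0.2084, 0.1589]
orientation: [-180.0, 0.0, 47.0]
force: [-4.1, 3.3, 4.4]
opening: 0.03
gripper_force: 2.5
```

>>> apply_moves([
  {"fingers":30,"delta_pos":[0.1,1,0],"angular":[0,0,-1]},
  {"fingers":30,"delta_pos":[0.2,2,0],"angular":[0,0,-2]},
])

```text
clock: 6.8
tool_pos: [0.5316, -0.2096, 0.1589]
orientation: [-180.0, 0.0, 49.0]
force: [-3.1, 3.5, 5.1]
opening: 0.03
gripper_force: 2.5
```

>>> apply_moves([
  {"fingers":30,"delta_pos":[0.1,1,0],"angular":[0,0,-1]},
  {"fingers":30,"delta_pos":[0.2,2,0],"angular":[0,0,-2]},
])

```text
clock: 7.0
tool_pos: [0.5333, -0.2108, 0.1589]
orientation: [-180.0, 0.0, 51.0]
force: [-3.8, 3.6, 4.5]
opening: 0.0298
gripper_force: 2.5
```

>>> apply_moves([
  {"fingers":30,"delta_pos":[0.1,1,0],"angular":[0,0,-1]},
  {"fingers":30,"delta_pos":[0.2,2,0],"angular":[0,0,-2]},
])

```text
clock: 7.2
tool_pos: [0.5349, -0.2119, 0.1589]
orientation: [-180.0, 0.0, 53.0]
force: [-4.2, 2.1, 5.0]
opening: 0.0301
gripper_force: 2.5
```

>>> apply_moves([
  {"fingers":30,"delta_pos":[0.3,1,0],"angular":[0,0,-1]},
  {"fingers":30,"delta_pos":[0.5,2,0],"angular":[0,0,-2]},
])

```text
clock: 7.4
tool_pos: [0.5366, -0.2128, 0.1589]
orientation: [-180.0, 0.0, 55.0]
force: [-3.2, 3.0, 4.1]
opening: 0.0295
gripper_force: 2.5
```

>>> apply_moves([
  {"fingers":30,"delta_pos":[0.2,1,0],"angular":[0,0,-1]},
  {"fingers":30,"delta_pos":[0.3,2,0],"angular":[0,0,-2]},
])

```text
clock: 7.6
tool_pos: [0.5384, -0.2137, 0.1589]
orientation: [-180.0, 0.0, 57.0]
force: [-3.7, 2.9, 4.8]
opening: 0.0303
gripper_force: 2.5
```

>>> apply_moves([
  {"fingers":30,"delta_pos":[0.2,1,0],"angular":[0,0,-1]},
  {"fingers":30,"delta_pos":[0.3,2,0],"angular":[0,0,-2]},
])

```text
clock: 7.8
tool_pos: [0.5402, -0.2146, 0.1589]
orientation: [-179.9, 0.0, 59.0]
force: [-4.2, 3.0, 3.9]
opening: 0.0301
gripper_force: 2.5
```

>>> apply_moves([
  {"fingers":30,"delta_pos":[0.2,1,0],"angular":[0,0,-1]},
  {"fingers":30,"delta_pos":[0.3,2,0],"angular":[0,0,-2]},
])

```text
clock: 8.0
tool_pos: [0.5421, -0.2154, 0.1588]
orientation: [-179.9, 0.0, 61.0]
force: [-4.8, 2.1, 4.1]
opening: 0.0302
gripper_force: 2.5
```

>>> apply_moves([
  {"fingers":30,"delta_pos":[0.2,1,0],"angular":[0,0,-1]},
  {"fingers":30,"delta_pos":[0.3,2,0],"angular":[0,0,-2]},
])

```text
clock: 8.2
tool_pos: [0.5439, -0.2161, 0.1588]
orientation: [-179.9, 0.0, 63.0]
force: [-5.0, 3.4, 4.3]
opening: 0.0298
gripper_force: 2.5
```

>>> apply_moves([
  {"fingers":30,"delta_pos":[0.2,1,0],"angular":[0,0,-1]},
  {"fingers":30,"delta_pos":[0.3,2,0],"angular":[0,0,-2]},
])

```text
clock: 8.4
tool_pos: [0.5459, -0.2167, 0.1588]
orientation: [-179.9, 0.0, 65.0]
force: [-6.1, 2.3, 5.0]
opening: 0.0302
gripper_force: 2.5
```

>>> apply_moves([
  {"fingers":30,"delta_pos":[0.2,1,0],"angular":[0,0,-1]},
  {"fingers":30,"delta_pos":[0.3,2,0],"angular":[0,0,-2]},
])

```text
clock: 8.6
tool_pos: [0.5477, -0.2174, 0.1588]
orientation: [-179.9, 0.0, 67.0]
force: [-3.4, 1.8, 4.3]
opening: 0.0302
gripper_force: 2.5
```

Run:
```python
from h import *
arc(246,248,.008,1)
s=snap('side','s4.png')
cv2.imwrite('pics/c4.png',cv2.resize(s[100:200,210:310],(500,500),interpolation=cv2.INTER_CUBIC)[:,:,::-1])
```

```text
t 8.6 pose [ 0.5477 -0.2174  0.1588] [-1.7993e+02  5.0000e-02  6.6960e+01] F [-3.45  1.81  4.25] open 0.030168830924246277 j [ -2.6  15.6 -15.8   0.  -58.7 159.6]
{"fingers":30,"delta_pos":[2.2,-1.3,-1.2],"angular":[-0.1,0.1,4.0]},
{"fingers":30,"delta_pos":[2.3,-0.2,-1.2],"angular":[-0.1,0.1,3.0]},
2
```

View pics/c4.png

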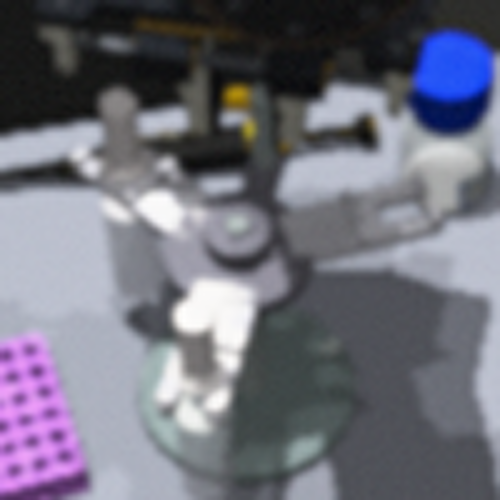

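In the crop the peg (262,140) is between the fingers and the hook tip is at (440,195). It is still turning freely, so I go on.

>>> apply_moves([
  {"fingers":30,"delta_pos":[0.5,1,0],"angular":[0,0,-1]},
  {"fingers":30,"delta_pos":[1,2,0],"angular":[0,0,-1.5]},
])

```text
clock: 8.85
tool_pos: [0.55, -0.2172, 0.1588]
orientation: [-179.9, 0.0, 68.5]
force: [-4.8, 2.5, 4.5]
opening: 0.0297
gripper_force: 2.6
```

>>> apply_moves([
  {"fingers":30,"delta_pos":[0.5,1,0],"angular":[0,0,-1]},
  {"fingers":30,"delta_pos":[1,2,0],"angular":[0,0,-1.5]},
])

```text
clock: 9.05
tool_pos: [0.5523, -0.217, 0.1588]
orientation: [-179.9, 0.0, 70.0]
force: [-5.7, 1.8, 4.5]
opening: 0.0302
gripper_force: 2.6
```

>>> apply_moves([
  {"fingers":30,"delta_pos":[0.3,1,0],"angular":[0,0,-1]},
  {"fingers":30,"delta_pos":[0.7,2,0],"angular":[0,0,-1.5]},
])

```text
clock: 9.25
tool_pos: [0.5544, -0.2171, 0.1588]
orientation: [-179.9, 0.0, 71.5]
force: [-4.6, 1.4, 4.6]
opening: 0.0298
gripper_force: 2.6
```

>>> apply_moves([
  {"fingers":30,"delta_pos":[0.3,1,0],"angular":[0,0,-0.5]},
  {"fingers":30,"delta_pos":[0.6,2,0],"angular":[0,0,-1]},
  {"fingers":30,"delta_pos":[0.8,2.5,0],"angular":[0,0,-1.5]},
])

```text
clock: 9.55
tool_pos: [0.5565, -0.2171, 0.1587]
orientation: [-179.9, 0.1, 72.9]
force: [-7.4, 1.1, 7.1]
opening: 0.0299
gripper_force: 3.9
```

Gripper force rises from 2.6 to 3.9 N, which may be the stop. I push a little more and watch.

>>> apply_moves([
  {"fingers":30,"delta_pos":[0.1,0.5,0],"angular":[0,0,0]},
  {"fingers":30,"delta_pos":[0.1,0.7,0],"angular":[0,0,0]},
])

```text
clock: 9.75
tool_pos: [0.5566, -0.2171, 0.1587]
orientation: [-179.8, 0.1, 72.9]
force: [-8.3, 3.3, 7.5]
opening: 0.0302
gripper_force: 4.7
```

>>> apply_moves([
  {"fingers":30,"delta_pos":[0,0.6,0],"angular":[0,0,0]},
  {"fingers":30,"delta_pos":[0,0.6,0],"angular":[0,0,0]},
  {"fingers":30,"delta_pos":[0,0.6,0],"angular":[0,0,0]},
])

```text
clock: 10.05
tool_pos: [0.5566, -0.2172, 0.1587]
orientation: [-179.8, 0.1, 72.9]
force: [-9.4, 2.7, 8.5]
opening: 0.0296
gripper_force: 5.3
```

Run:
```python
from h import *
s=snap('side','s5.png')
cv2.imwrite('pics/c5.png',cv2.resize(s[100:200,210:310],(500,500),interpolation=cv2.INTER_CUBIC)[:,:,::-1])
# back off tangentially 6mm then up
o=ctrl.get_obs();x,y,z=o['tool_pos'];yw=o['orientation'][2]
plan([(x-.0075,y+.002,z,yw),(x-.0075,y+.002,.25,yw),(.50,-.05,.26,30)],30,step=40)
```

```text
t 10.1 pose [ 0.5566 -0.2172  0.1587] [-1.7976e+02  7.0000e-02  7.2910e+01] F [-9.88  3.28  8.86] open 0.03041387831578952 j [ -2.6  16.4 -14.6   0.  -59.2 165.5]
{"fingers":30,"delta_pos":[-0.3,-7.8,0.0],"angular":[-0.2,0.1,-0.0]},
{"fingers":30,"delta_pos":[-0.3,-7.9,-30.4],"angular":[-0.2,0.1,-0.0]},
{"fingers":30,"delta_pos":[-0.4,-8.0,-60.9],"angular":[-0.2,0.1,-0.0]},
{"fingers":30,"delta_pos":[-0.4,-8.1,-91.3],"angular":[-0.2,0.1,-0.0]},
{"fingers":30,"delta_pos":[23.5,-24.1,-92.9],"angular":[-0.2,0.1,7.2]},
{"fingers":30,"delta_pos":[47.4,-40.0,-94.6],"angular":[-0.2,0.1,14.3]},
{"fingers":30,"delta_pos":[71.3,-55.9,-96.2],"angular":[-0.2,0.1,21.5]},
{"fingers":30,"delta_pos":[95.3,-71.8,-97.8],"angular":[-0.2,0.1,28.6]},
{"fingers":30,"delta_pos":[119.2,-87.7,-99.4],"angular":[-0.2,0.1,35.8]},
{"fingers":30,"delta_pos":[143.1,-103.7,-101.1],"angular":[-0.2,0.2,42.9]},
10
```

At the stop: the tool no longer advances and force is rising to about 10 N. I back off, lift and leave.

>>> apply_moves([
  {"fingers":30,"delta_pos":[0,-4,0],"angular":[0,0,0]},
  {"fingers":30,"delta_pos":[0,-8,0],"angular":[0,0,0]},
  {"fingers":30,"delta_pos":[0,-8,-30],"angular":[0,0,0]},
  {"fingers":30,"delta_pos":[0,-8,-61],"angular":[0,0,0]},
  {"fingers":50,"delta_pos":[0,-8,-95],"angular":[0,0,0]},
  {"fingers":50,"delta_pos":[24,-40,-98],"angular":[0,0,8]},
  {"fingers":50,"delta_pos":[60,-60,-100],"angular":[0,0,16]},
  {"fingers":50,"delta_pos":[95,-75,-102],"angular":[0,0,24]},
  {"fingers":50,"delta_pos":[119,-88,-102],"angular":[0,0,32]},
  {"fingers":50,"delta_pos":[143,-104,-102],"angular":[0,0,40]},
])

```text
clock: 11.1
tool_pos: [0.5017, -0.0486, 0.2609]
orientation: [180.0, -0.1, 32.7]
force: [0.6, 1.1, 0.4]
opening: 0.05
gripper_force: 0.0
```

Run:
```python
from h import *
plan([(.44,.10,.26,10),(.33,.23,.26,-20)],50,step=45)
```

```text
t 11.1 pose [ 0.5017 -0.0486  0.2609] [ 1.7995e+02 -9.0000e-02  3.2670e+01] F [0.61 1.07 0.44] open 0.049969347986221616 j [ 16.8   2.9 -17.4   0.  -69.6 105.8]
{"fingers":50,"delta_pos":[7.1,-39.6,0.2],"angular":[0.0,-0.1,5.7]},
{"fingers":50,"delta_pos":[14.2,-79.2,0.4],"angular":[0.0,-0.1,11.3]},
{"fingers":50,"delta_pos":[21.2,-118.8,0.6],"angular":[0.0,-0.1,17.0]},
{"fingers":50,"delta_pos":[28.3,-158.4,0.8],"angular":[0.0,-0.1,22.7]},
{"fingers":50,"delta_pos":[22.7,-200.6,0.7],"angular":[0.0,-0.1,30.2]},
{"fingers":50,"delta_pos":[17.1,-242.8,0.7],"angular":[0.0,-0.1,37.7]},
{"fingers":50,"delta_pos":[11.5,-285.0,0.6],"angular":[0.0,-0.1,45.2]},
{"fingers":50,"delta_pos":[5.9,-327.2,0.6],"angular":[-0.0,-0.1,52.7]},
8
```

>>> apply_moves([
  {"fingers":50,"delta_pos":[7,-40,0],"angular":[0,0,0]},
  {"fingers":50,"delta_pos":[14,-79,0],"angular":[0,0,0]},
  {"fingers":50,"delta_pos":[21,-119,0],"angular":[0,0,0]},
  {"fingers":50,"delta_pos":[28,-158,0],"angular":[0,0,0]},
  {"fingers":50,"delta_pos":[23,-201,0],"angular":[0,0,0]},
  {"fingers":50,"delta_pos":[17,-243,0],"angular":[0,0,0]},
  {"fingers":50,"delta_pos":[12,-285,0],"angular":[0,0,0]},
  {"fingers":50,"delta_pos":[6,-327,0],"angular":[0,0,0]},
])

```text
clock: 11.9
tool_pos: [0.3273, 0.2289, 0.261]
orientation: [-180.0, -0.1, 33.0]
force: [0.2, 1.5, 0.5]
opening: 0.0496
gripper_force: 0.0
```

Run:
```python
from h import *
t=snap('top','t6.png');s=snap('side','s6.png')
a=cv2.resize(t[170:250,285:365],(400,400),interpolation=cv2.INTER_CUBIC)
b=cv2.resize(s[110:190,230:310],(400,400),interpolation=cv2.INTER_CUBIC)
cv2.imwrite('pics/c6.png',np.hstack([a,b])[:,:,::-1])
plan([(.426,.308,.22,31),(.426,.308,.111,31)],50)
```

```text
t 12.0 pose [0.3261 0.231  0.2611] [-1.7991e+02 -1.4000e-01  3.3300e+01] F [-0.74 -0.17 -0.07] open 0.05026415679817732 j [ 64.   -8.4 -27.9  -0.  -70.3  59.3]
{"fingers":50,"delta_pos":[41.9,-3.2,13.8],"angular":[-0.1,-0.1,0.8]},
{"fingers":50,"delta_pos":[83.8,-6.3,27.6],"angular":[-0.1,-0.1,1.5]},
{"fingers":50,"delta_pos":[125.7,-9.5,41.4],"angular":[-0.1,-0.1,2.3]},
{"fingers":50,"delta_pos":[125.6,-9.4,77.7],"angular":[-0.1,-0.1,2.3]},
{"fingers":50,"delta_pos":[125.5,-9.4,114.1],"angular":[-0.1,-0.1,2.3]},
{"fingers":50,"delta_pos":[125.4,-9.3,150.4],"angular":[-0.1,-0.1,2.3]},
6
```

View pics/c6.png

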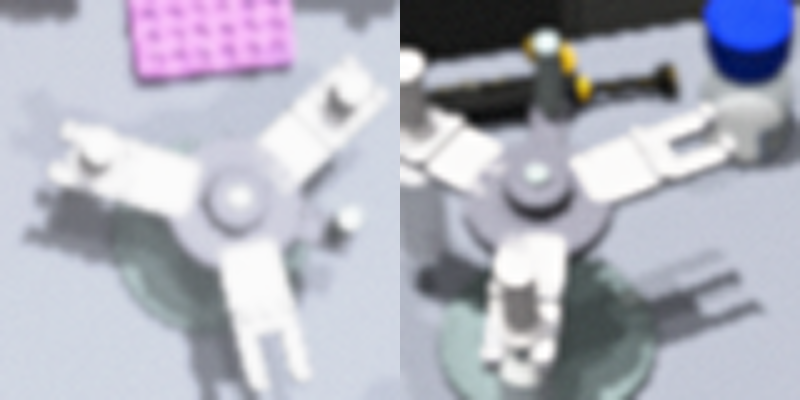

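The crop shows the empty hook in top view with prong tips at (260,395) and (303,380) in the crop. That is pixels (337,249) and (346,246), heading about 192°. I measure it by edges, and grasp the tube meanwhile.

>>> apply_moves([
  {"fingers":50,"delta_pos":[42,-3,14],"angular":[0,0,1]},
  {"fingers":50,"delta_pos":[84,-6,28],"angular":[0,0,2]},
  {"fingers":50,"delta_pos":[126,-9,41],"angular":[0,0,2]},
  {"fingers":50,"delta_pos":[126,-9,70],"angular":[0,0,2]},
  {"fingers":50,"delta_pos":[126,-9,70],"angular":[0,0,2]},
])

```text
clock: 12.5
tool_pos: [0.4282, 0.3021, 0.1863]
orientation: [179.9, 0.4, 30.9]
force: [-0.8, 0.0, -0.4]
opening: 0.0501
gripper_force: 0.0
```

Run:
```python
from h import *
t=snap('top','t7.png');s=snap('side','s7.png')
b=cv2.resize(s[250:330,320:400],(400,400),interpolation=cv2.INTER_CUBIC)
a=cv2.resize(t[220:300,130:210],(400,400),interpolation=cv2.INTER_CUBIC)
cv2.imwrite('pics/c7.png',np.hstack([a,b])[:,:,::-1])
plan([(.426,.308,.15,31),(.426,.308,.111,31)],50)
# hook edges from t6/s6
g=cv2.imread('pics/t6.png').min(2).astype(float)
for v in range(222,248,2): print(v,g[v,326:352].astype(int))
```

```text
t 12.6 pose [0.4291 0.303  0.1906] [1.7994e+02 6.0000e-02 3.0990e+01] F [ 0.49  0.55 -0.58] open 0.05006789517430543 j [ 56.7   8.1 -21.1   0.  -60.9  64.3]
{"fingers":50,"delta_pos":[-0.1,-5.9,40.6],"angular":[0.1,0.1,-0.0]},
{"fingers":50,"delta_pos":[-0.0,-5.9,79.6],"angular":[0.1,0.1,-0.0]},
2
222 [170 184 202 230 247 250 250 250 251 251 251 251 251 249 240 200 158 153
 162 171 183 194 198 198 200 202]
224 [104 114 143 204 243 250 250 251 251 251 251 251 251 250 247 227 169 129
 135 160 177 184 184 184 190 196]
226 [100 101 122 185 238 249 250 251 251 251 251 251 251 251 249 239 192 133
 123 146 171 182 186 187 192 200]
228 [100 103 109 147 211 244 250 251 251 251 251 251 251 250 250 246 228 176
 147 162 185 194 193 193 199 206]
230 [105 109 110 131 189 238 248 250 250 250 249 249 250 249 247 245 240 221
 186 186 203 207 208 207 207 208]
232 [116 114 113 120 149 197 230 241 245 247 247 244 244 247 247 245 241 231
 216 206 207 208 210 209 208 209]
234 [113 114 109 107 120 172 223 236 239 244 247 247 246 246 247 248 248 244
 229 215 210 209 210 210 209 208]
236 [112 111 108 107 112 144 208 241 248 246 239 231 223 220 215 225 244 248
 243 225 213 209 209 210 210 208]
238 [126 127 120 115 113 128 184 236 247 244 224 197 188 193 198 216 241 248
 245 229 213 209 207 209 209 210]
240 [135 132 127 119 111 119 147 210 243 248 239 211 189 189 196 203 225 245
 249 242 224 212 209 208 209 209]
242 [134 134 133 124 117 114 129 184 236 248 245 226 198 188 189 195 216 241
 248 245 227 212 211 210 210 209]
244 [136 135 134 128 120 114 122 149 209 242 247 236 209 189 187 190 197 219
 240 245 239 222 211 209 209 209]
246 [138 143 159 163 160 151 141 141 174 225 242 240 225 197 188 190 194 195
 203 213 211 209 210 209 207 210]
```

View pics/c7.png

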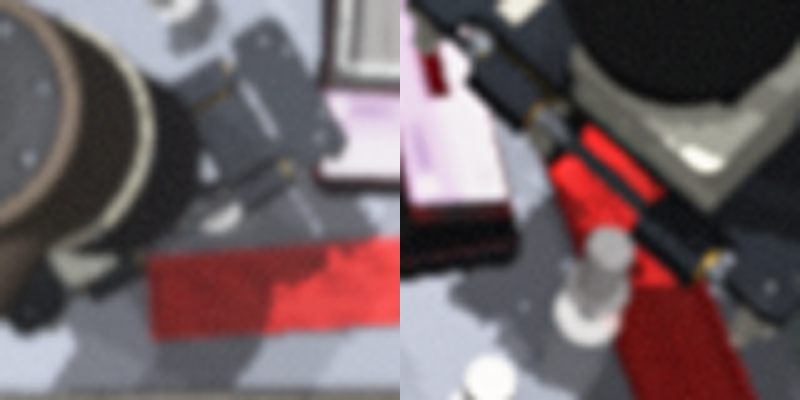

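The crop shows the cap at side-crop (605,243), i.e. pixel (361,298.6). The fingers straddle it from either side along the closing line, and the neighbour tube is clear. I descend and grip.

>>> apply_moves([
  {"fingers":50,"delta_pos":[0,-6,20],"angular":[0,0,0]},
  {"fingers":50,"delta_pos":[0,-6,40],"angular":[0,0,0]},
  {"fingers":50,"delta_pos":[0,-6,60],"angular":[0,0,0]},
  {"fingers":50,"delta_pos":[0,-6,79],"angular":[0,0,0]},
  {"fingers":50,"delta_pos":[0,-6,79],"angular":[0,0,0]},
  {"fingers":10,"delta_pos":[0,-6,79],"angular":[0,0,0]},
  {"fingers":10,"delta_pos":[0,-6,79],"angular":[0,0,0]},
  {"fingers":10,"delta_pos":[0,-6,79],"angular":[0,0,0]},
  {"fingers":10,"delta_pos":[0,-6,79],"angular":[0,0,0]},
  {"fingers":10,"delta_pos":[0,-6,79],"angular":[0,0,0]},
])

```text
clock: 13.6
tool_pos: [0.4262, 0.3093, 0.1122]
orientation: [-180.0, -0.1, 31.0]
force: [-1.3, 0.8, 2.1]
opening: 0.0195
gripper_force: 30.0
```

Run:
```python
from h import *
plan([(.426,.308,.29,31),(.36,.22,.29,31)],10)
s=cv2.imread('pics/s6.png').min(2)
for u in range(280,298,1): print(u,s[126:154,u])
```

```text
t 13.6 pose [0.4262 0.3093 0.1122] [-1.7997e+02 -7.0000e-02  3.1020e+01] F [-1.31  0.8   2.08] open 0.019518868979512865 j [ 57.3  12.7 -26.8   0.  -50.3  63.7]
{"fingers":10,"delta_pos":[-0.2,0.2,-44.4],"angular":[-0.0,-0.1,0.0]},
{"fingers":10,"delta_pos":[-0.3,0.5,-88.9],"angular":[-0.0,-0.1,0.0]},
{"fingers":10,"delta_pos":[-0.5,0.7,-133.3],"angular":[-0.0,-0.1,0.0]},
{"fingers":10,"delta_pos":[-0.7,0.9,-177.8],"angular":[-0.0,-0.1,0.0]},
{"fingers":10,"delta_pos":[-34.6,14.7,-177.8],"angular":[-0.0,-0.1,0.0]},
{"fingers":10,"delta_pos":[-68.6,28.5,-177.9],"angular":[-0.0,-0.1,0.0]},
{"fingers":10,"delta_pos":[-102.6,42.3,-177.9],"angular":[-0.0,-0.1,0.0]},
7
280 [ 35  52  71 113 161 188 195 195 201 228 244 249 248 246 244 242 239 235
 236 240 234 174 141 168 192 196 195 196]
281 [ 27  40  66 113 160 184 193 195 208 235 247 248 248 247 246 246 247 243
 233 217 192 153 154 182 195 197 195 195]
282 [ 19  22  47  92 147 182 193 198 221 243 248 246 241 244 248 248 250 248
 235 184 145 141 169 191 196 195 195 192]
283 [ 20  22  35  75 133 179 194 204 232 246 249 237 216 228 241 248 24
[... 1013 characters left out ...]
168 170 195 225 225 191 147 127 140 162 183 226 248 249 222 157
 144 171 178 183 189 195 197 194 195 194]
293 [165 170 175 183 199 211 203 179 159 154 167 182 197 229 246 243 195 144
 156 175 180 187 191 193 195 195 195 194]
294 [143 170 180 197 212 212 195 178 173 174 190 214 225 229 234 219 163 138
 166 179 181 184 193 196 195 195 197 196]
295 [118 164 186 208 221 212 196 183 178 180 195 225 238 227 196 164 127 133
 168 182 185 190 194 195 194 194 194 193]
296 [ 96 153 191 214 221 212 198 185 178 177 188 208 227 214 168 127 109 132
 167 184 190 192 195 197 195 196 196 194]
297 [ 73 137 190 217 221 209 197 187 178 176 175 186 194 188 166 133 112 125
 166 183 193 195 194 194 195 195 193 194]
```

>>> apply_moves([
  {"fingers":10,"delta_pos":[0,0,-30],"angular":[0,0,0]},
  {"fingers":10,"delta_pos":[0,0,-70],"angular":[0,0,0]},
  {"fingers":10,"delta_pos":[0,0,-115],"angular":[0,0,0]},
  {"fingers":10,"delta_pos":[0,0,-160],"angular":[0,0,0]},
  {"fingers":10,"delta_pos":[-15,7,-178],"angular":[0,0,0]},
  {"fingers":10,"delta_pos":[-45,19,-178],"angular":[0,0,0]},
  {"fingers":10,"delta_pos":[-75,31,-178],"angular":[0,0,0]},
  {"fingers":10,"delta_pos":[-100,42,-178],"angular":[0,0,0]},
])

```text
clock: 14.4
tool_pos: [0.3608, 0.22, 0.2894]
orientation: [-180.0, 0.0, 31.0]
force: [0.2, 0.3, 0.1]
opening: 0.0196
gripper_force: 30.0
```

Run:
```python
from h import *
T=np.array([onz('top',u,v,.135)[:2] for u,v in((338.65,238),(339.2,240),(339.7,242),(340.3,244))])
S=np.array([onz('side',u,v,.135)[:2] for u,v in((285,138.6),(286,138.4),(287,137.97),(288,137.6),(289,137.3))])
for n,P in(('top',T),('side',S)):
    m=P.mean(0);d=np.linalg.svd(P-m)[2][0];d*=np.sign(-d[0]);w=np.array([-d[1],d[0]])
    print(n,m,'dir',np.degrees(np.arctan2(d[1],d[0]))%360,'dirC',np.degrees(np.arctan2(*(m-C)[::-1]))%360,np.linalg.norm(m-C))
# hub top + tubes caps + peg in top/side
print('hub top',onz('top',285+240/5,170+195/5,.151),'side',onz('side',230+137/5,110+174/5,.151))
print('peg top',onz('top',285+348/5,170+218/5,.19),'side',onz('side',230+145/5,110+42/5,.19))
for n,p in(('top',(285+91/5,170+158/5)),('top',(285+342/5,170+100/5))):print('cap~',onz(n,*p,.185))
# hub ring: rotor disc centroid top
plan([(.36,.05,.29,31),(.38,-.13,.25,31)],10)
```

```text
top [ 0.47542246 -0.17714911] dir 193.86928758480138 dirC 193.19427302568192 0.09046567852310454
side [ 0.47983487 -0.17737354] dir 191.247241420796 dirC 194.00868887191123 0.08622968015006528
hub top [ 0.56583764 -0.15868241  0.151     ] side [ 0.56376327 -0.15845812  0.151     ]
peg top [ 0.54624384 -0.21355087  0.19      ] side [ 0.54727907 -0.21274171  0.19      ]
cap~ [ 0.58168089 -0.07141147  0.185     ]
cap~ [ 0.61407383 -0.21295743  0.185     ]
t 14.4 pose [0.3608 0.22   0.2894] [-1.7999e+02  3.0000e-02  3.1010e+01] F [0.25 0.29 0.09] open 0.019631884640038556 j [ 58.3  -6.5 -22.7  -0.  -73.9  62.7]
{"fingers":10,"delta_pos":[-22.1,36.3,-0.1],"angular":[-0.0,0.0,0.0]},
{"fingers":10,"delta_pos":[-44.1,72.7,-0.3],"angular":[-0.0,0.0,0.0]},
{"fingers":10,"delta_pos":[-66.2,109.0,-0.4],"angular":[-0.0,0.0,0.0]},
{"fingers":10,"delta_pos":[-88.2,145.3,-0.6],"angular":[-0.0,0.0,0.0]},
{"fingers":10,"delta_pos":[-103.4,178.2,7.4],"angular":[-0.0,0.0,0.0]},
{"fingers":10,"delta_pos":[-118.5,211.2,15.4],"angular":[-0.0,0.0,0.0]},
{"fingers":10,"delta_pos":[-133.6,244.1,23.4],"angular":[-0.0,0.0,0.0]},
{"fingers":10,"delta_pos":[-148.7,277.0,31.4],"angular":[-0.0,0.0,0.0]},
{"fingers":10,"delta_pos":[-163.8,309.9,39.4],"angular":[-0.0,0.0,0.0]},
9
```

Run:
```python
from h import *
plan([(.405,.05,.29,31),(.423,-.1895,.25,31)],10,step=48)
```

```text
t 14.4 pose [0.3608 0.22   0.2894] [-1.7999e+02  3.0000e-02  3.1010e+01] F [0.25 0.29 0.09] open 0.019631884640038556 j [ 58.3  -6.5 -22.7  -0.  -73.9  62.7]
{"fingers":10,"delta_pos":[-12.4,42.1,-0.2],"angular":[-0.0,0.0,0.0]},
{"fingers":10,"delta_pos":[-24.8,84.2,-0.3],"angular":[-0.0,0.0,0.0]},
{"fingers":10,"delta_pos":[-37.3,126.4,-0.5],"angular":[-0.0,0.0,0.0]},
{"fingers":10,"delta_pos":[-49.7,168.5,-0.6],"angular":[-0.0,0.0,0.0]},
{"fingers":10,"delta_pos":[-67.7,204.3,6.1],"angular":[-0.0,0.0,0.0]},
{"fingers":10,"delta_pos":[-85.7,240.0,12.7],"angular":[-0.0,0.0,0.0]},
{"fingers":10,"delta_pos":[-103.6,275.8,19.4],"angular":[-0.0,0.0,0.0]},
{"fingers":10,"delta_pos":[-121.6,311.5,26.1],"angular":[-0.0,0.0,0.0]},
{"fingers":10,"delta_pos":[-139.6,347.3,32.7],"angular":[-0.0,0.0,0.0]},
{"fingers":10,"delta_pos":[-157.6,383.1,39.4],"angular":[-0.0,0.0,0.0]},
10
```

>>> apply_moves([
  {"fingers":10,"delta_pos":[-12,42,0],"angular":[0,0,0]},
  {"fingers":10,"delta_pos":[-25,84,0],"angular":[0,0,0]},
  {"fingers":10,"delta_pos":[-37,126,0],"angular":[0,0,0]},
  {"fingers":10,"delta_pos":[-50,168,0],"angular":[0,0,0]},
  {"fingers":10,"delta_pos":[-68,204,6],"angular":[0,0,0]},
  {"fingers":10,"delta_pos":[-86,240,13],"angular":[0,0,0]},
  {"fingers":10,"delta_pos":[-104,276,19],"angular":[0,0,0]},
  {"fingers":10,"delta_pos":[-122,312,26],"angular":[0,0,0]},
  {"fingers":10,"delta_pos":[-144,353,33],"angular":[0,0,0]},
  {"fingers":10,"delta_pos":[-158,383,39],"angular":[0,0,0]},
])

```text
clock: 15.4
tool_pos: [0.4232, -0.1906, 0.2502]
orientation: [-180.0, 0.0, 31.0]
force: [0.6, -0.1, -0.8]
opening: 0.0194
gripper_force: 30.0
```

Run:
```python
from h import *
plan([(.423,-.1895,.1572,31)],10,step=32)
```

```text
t 15.4 pose [ 0.4232 -0.1906  0.2502] [-1.7999e+02  1.0000e-02  3.0970e+01] F [ 0.57 -0.11 -0.83] open 0.01935761227367637 j [  0.2  -0.7 -22.5   0.  -68.2 120.8]
{"fingers":10,"delta_pos":[0.1,-0.3,31.0],"angular":[-0.0,0.0,-0.0]},
{"fingers":10,"delta_pos":[0.3,-0.7,62.0],"angular":[-0.0,0.0,-0.0]},
{"fingers":10,"delta_pos":[0.4,-1.0,93.0],"angular":[-0.0,0.0,-0.0]},
3
```

>>> apply_moves([
  {"fingers":10,"delta_pos":[0,0,31],"angular":[0,0,0]},
  {"fingers":10,"delta_pos":[0,0,62],"angular":[0,0,0]},
  {"fingers":10,"delta_pos":[0,-1,85],"angular":[0,0,0]},
  {"fingers":10,"delta_pos":[0,-1,93],"angular":[0,0,0]},
  {"fingers":10,"delta_pos":[0,-1,93],"angular":[0,0,0]},
  {"fingers":10,"delta_pos":[0,-1,93],"angular":[0,0,0]},
])

```text
clock: 16.0
tool_pos: [0.4241, -0.1875, 0.1586]
orientation: [179.9, -0.0, 31.0]
force: [1.5, -0.6, -0.2]
opening: 0.0193
gripper_force: 30.0
```

Run:
```python
from h import *
t=snap('top','t8.png');s=snap('side','s8.png')
plan([(.4815,-.1764,.1572,31)],10,step=8)
print('pred flange px side',proj('side',[.4228,-.1895,.145]),'tube body',proj('side',[.4228,-.1895,.08]),proj('top',[.4228,-.1895,.145]))
a=cv2.resize(t[200:290,285:375],(400,400),interpolation=cv2.INTER_CUBIC)
b=cv2.resize(s[100:190,240:330],(400,400),interpolation=cv2.INTER_CUBIC)
cv2.imwrite('pics/c8.png',np.hstack([a,b])[:,:,::-1])
```

```text
t 16.1 pose [ 0.4243 -0.1874  0.1589] [ 1.7992e+02 -1.0000e-01  3.1040e+01] F [0.72 0.77 0.05] open 0.019081841182954605 j [  0.6   3.7 -30.7   0.  -55.4 120.4]
{"fingers":10,"delta_pos":[6.8,2.5,0.2],"angular":[0.1,-0.1,0.0]},
{"fingers":10,"delta_pos":[13.7,5.0,0.5],"angular":[0.1,-0.1,0.0]},
{"fingers":10,"delta_pos":[20.5,7.5,0.7],"angular":[0.1,-0.1,0.0]},
{"fingers":10,"delta_pos":[27.4,10.0,0.9],"angular":[0.1,-0.1,0.0]},
{"fingers":10,"delta_pos":[34.2,12.5,1.1],"angular":[0.1,-0.1,0.0]},
{"fingers":10,"delta_pos":[41.0,15.1,1.4],"angular":[0.1,-0.1,0.0]},
{"fingers":10,"delta_pos":[47.9,17.6,1.6],"angular":[0.1,-0.1,0.0]},
{"fingers":10,"delta_pos":[54.7,20.1,1.8],"angular":[0.1,-0.1,0.0]},
8
pred flange px side [306.68402311 128.62352044] tube body [305.7133818  144.08762835] [344.75027839 259.12918936]
```

View pics/c8.png

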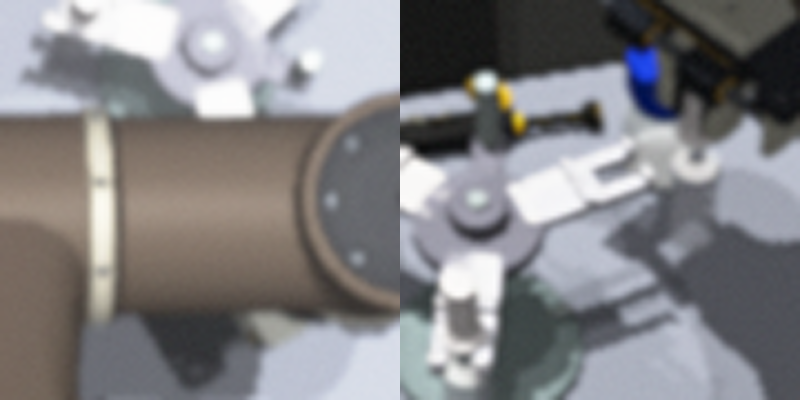

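The crop shows the held tube in side view, with its bright ring at crop (695,165), i.e. pixel (306.4,137). The hook tip is at crop (640,155). I must establish numerically which part that ring is, flange or shoulder.

Run:
```python
from h import *
for z in(.15,.104,.10,.073,.0):print('bench tube z',z,proj('side',[.426,.308,z]).round(1),' held z+.045',proj('side',[.4243,-.1874,z+.047]).round(1))
s6=cv2.imread('pics/s6.png');s8=cv2.imread('pics/s8.png')
g=s8.min(2)
print('held');
for v in range(114,160):print(v,g[v,298:317])
g=s6.min(2);print('bench')
for v in range(292,326,1):print(v,g[v,350:370])
```

```text
bench tube z 0.15 [361.2 297.9]  held z+.045 [307.2 116. ]
bench tube z 0.104 [358.5 305.8]  held z+.045 [306.4 127.8]
bench tube z 0.1 [358.3 306.4]  held z+.045 [306.4 128.8]
bench tube z 0.073 [356.8 310.8]  held z+.045 [306.  135.4]
bench tube z 0.0 [353.  321.8]  held z+.045 [304.9 152.1]
held
114 [76 86 73 59 38 23 21 22 18 16 17 15 18 19 23 20 18 17 15]
115 [74 85 72 56 33 19 20 27 23 22 19 14 18 16 16 21 19 18 16]
116 [72 84 73 55 31 19 13 21 25 24 22 20 19 16 14 18 18 16 15]
117 [71 84 75 59 34 16 12 15 19 25 27 27 20 18 21 19 20 15 15]
118 [70 83 79 61 35 16 14 12 15 20 24 26 22 22 22 26 23 20 21]
119 [72 79 80 61 30 16 20 19 13 16 14 19 18 22 27 32 31 29 33]
120 [70 80 77 55 30 27 38 35 26 15  9 15 13 22 33 34 41 38 47]
121 [66 79 72 55 31 37 61 68 56 33 19 14 17 21 31 39 39 40 46]
122 [58 76 73 49 30 46 78 89 83 59 33 19 16 24 37 47 45 41 42]
123 [39 61 64 47 32 48 83 99 99 76 47 26 28 37 50 60 59 49 41]
124 [ 18  31  39  32  28  56  85 103 104  81  50  42  49  60  68  73  69  61
  53]
125 [ 13  13  19  23  41  66  90 104 102  81  56  55  69  74  74  77  72  67
  71]
126 
[... 5081 characters left out ...]
 44]
318 [125 116 119 130 158 180 192 197 202 198 183 152  95  44  29  36  46  48
  47  48]
319 [116 105 103 104 110 124 131 135 138 134 128 116  84  46  28  34  43  49
  50  49]
320 [104  99  99  97  98 100  98  97  97  96  95  95  81  52  27  31  45  49
  55  49]
321 [101  95  98  97  99 100  98  98  96  90  88  88  84  63  36  22  39  46
  50  47]
322 [101  98  99  98 100  99 100  96  95  91  91  91  87  71  39  23  35  45
  47  46]
323 [102 100  99  99 100  99  96  97  97  93  91  91  92  78  52  31  32  42
  49  48]
324 [108 101  97  99  99  98  98  97  96  94  93  94  91  86  66  36  33  40
  48  51]
325 [117 102  97  97  98  98  98  96  95  95  96  93  92  92  77  48  31  40
  48  51]
```

Run:
```python
from h import *
th=np.linspace(0,2*np.pi,181)
def ring(c,z,r):return np.array([proj('side',[c[0]+r*np.cos(a),c[1]+r*np.sin(a),z]) for a in th])
c=(.4243,-.1874)
for z,r in((.117,.0145),(.147,.014),(.151,.014)):
    P=ring(c,z,r);print(z,'max v',P[:,1].max().round(2),'u range',P[:,0].min().round(2),P[:,0].max().round(2))
print('1mm y ->',proj('side',[c[0],c[1]+.001,.12])-proj('side',[c[0],c[1],.12]),'1mm x',proj('side',[c[0]+.001,c[1],.12])-proj('side',[c[0],c[1],.12]))
print(ctrl.get_obs()['tool_pos'])
```

```text
0.117 max v 140.2 u range 300.61 311.21
0.147 max v 132.79 u range 301.15 311.58
0.151 max v 131.8 u range 301.2 311.65
1mm y -> [0.08889399 0.27470945] 1mm x [-0.3553471  0.0610134]
[ 0.42427727 -0.18740728  0.15889828]
```

Run:
```python
from h import *
d=np.array([-.976,-.216]);T=np.array([.4821,-.1768])
plan([(*(T+d*k),.1572,31) for k in(.058,.05,.042,.034)],10,step=20)
```

```text
t 16.1 pose [ 0.4243 -0.1874  0.1589] [ 1.7992e+02 -1.0000e-01  3.1040e+01] F [0.72 0.77 0.05] open 0.019081841182954605 j [  0.6   3.7 -30.7   0.  -55.4 120.4]
{"fingers":10,"delta_pos":[0.0,2.3,1.7],"angular":[0.1,-0.1,0.0]},
{"fingers":10,"delta_pos":[7.6,4.8,1.7],"angular":[0.1,-0.1,0.0]},
{"fingers":10,"delta_pos":[15.2,7.4,1.7],"angular":[0.1,-0.1,0.0]},
{"fingers":10,"delta_pos":[22.8,9.9,1.8],"angular":[0.1,-0.1,0.0]},
4
```

>>> apply_moves([
  {"fingers":10,"delta_pos":[0,2.3,1.7],"angular":[0,0,0]},
  {"fingers":10,"delta_pos":[7.6,4.8,1.7],"angular":[0,0,0]},
  {"fingers":10,"delta_pos":[15,7.4,1.7],"angular":[0,0,0]},
  {"fingers":10,"delta_pos":[22.8,10,1.7],"angular":[0,0,0]},
  {"fingers":10,"delta_pos":[22.8,10,1.7],"angular":[0,0,0]},
  {"fingers":10,"delta_pos":[22.8,10,1.7],"angular":[0,0,0]},
  {"fingers":10,"delta_pos":[22.8,10,1.7],"angular":[0,0,0]},
])

```text
clock: 16.8
tool_pos: [0.4478, -0.1842, 0.1557]
orientation: [-180.0, 0.0, 31.0]
force: [0.4, -0.1, -0.3]
opening: 0.0195
gripper_force: 30.0
```

Run:
```python
from h import *
d=np.array([-.976,-.216]);T=np.array([.4821,-.1768])
plan([(*(T+d*k),.1572,31) for k in(.031,.028,.025,.022,.018,.014,.009,.004,0)],10,step=20)
```

```text
t 16.8 pose [ 0.4478 -0.1842  0.1557] [-1.7998e+02  2.0000e-02  3.1020e+01] F [ 0.38 -0.1  -0.34] open 0.019451449015330254 j [  1.    6.  -28.6  -0.  -55.4 120. ]
{"fingers":10,"delta_pos":[3.9,1.5,-1.5],"angular":[-0.0,0.0,0.0]},
{"fingers":10,"delta_pos":[6.7,2.4,-1.5],"angular":[-0.0,0.0,0.0]},
{"fingers":10,"delta_pos":[9.5,3.4,-1.5],"angular":[-0.0,0.0,0.0]},
{"fingers":10,"delta_pos":[12.4,4.4,-1.5],"angular":[-0.0,0.0,0.0]},
{"fingers":10,"delta_pos":[16.2,5.6,-1.5],"angular":[-0.0,0.0,0.0]},
{"fingers":10,"delta_pos":[20.0,6.9,-1.5],"angular":[-0.0,0.0,0.0]},
{"fingers":10,"delta_pos":[24.7,8.5,-1.5],"angular":[-0.0,0.0,0.0]},
{"fingers":10,"delta_pos":[29.4,10.1,-1.5],"angular":[-0.0,0.0,0.0]},
{"fingers":10,"delta_pos":[33.2,11.3,-1.5],"angular":[-0.0,0.0,0.0]},
9
```

>>> apply_moves([
  {"fingers":10,"delta_pos":[1,0.5,-1.5],"angular":[0,0,0]},
  {"fingers":10,"delta_pos":[2,1,-1.5],"angular":[0,0,0]},
  {"fingers":10,"delta_pos":[4,1.5,-1.5],"angular":[0,0,0]},
  {"fingers":10,"delta_pos":[5.3,2,-1.5],"angular":[0,0,0]},
  {"fingers":10,"delta_pos":[6.7,2.4,-1.5],"angular":[0,0,0]},
  {"fingers":10,"delta_pos":[6.7,2.4,-1.5],"angular":[0,0,0]},
])

```text
clock: 17.4
tool_pos: [0.4551, -0.1828, 0.1573]
orientation: [-180.0, 0.0, 31.0]
force: [-0.4, -0.5, -0.4]
opening: 0.0196
gripper_force: 30.0
```

>>> apply_moves([
  {"fingers":10,"delta_pos":[1.4,0.5,0],"angular":[0,0,0]},
  {"fingers":10,"delta_pos":[2.8,1,0],"angular":[0,0,0]},
  {"fingers":10,"delta_pos":[4.2,1.5,0],"angular":[0,0,0]},
  {"fingers":10,"delta_pos":[4.2,1.5,0],"angular":[0,0,0]},
])

```text
clock: 17.8
tool_pos: [0.4595, -0.182, 0.1573]
orientation: [180.0, 0.0, 31.0]
force: [-0.2, 0.6, -0.7]
opening: 0.0195
gripper_force: 30.0
```

The neck is about 7 mm into the slot with no contact force. I continue inward.

>>> apply_moves([
  {"fingers":10,"delta_pos":[1.9,0.7,0],"angular":[0,0,0]},
  {"fingers":10,"delta_pos":[3.8,1.3,0],"angular":[0,0,0]},
  {"fingers":10,"delta_pos":[5.7,1.9,0],"angular":[0,0,0]},
  {"fingers":10,"delta_pos":[7.6,2.6,0],"angular":[0,0,0]},
  {"fingers":10,"delta_pos":[9.5,3.2,0],"angular":[0,0,0]},
  {"fingers":10,"delta_pos":[9.5,3.2,0],"angular":[0,0,0]},
])

```text
clock: 18.4
tool_pos: [0.4694, -0.1798, 0.1573]
orientation: [180.0, 0.0, 31.0]
force: [-0.6, -0.5, -0.7]
opening: 0.0193
gripper_force: 30.0
```

Run:
```python
from h import *
d=np.array([-.976,-.216]);T=np.array([.4821,-.1768])
plan([(*(T+d*k),.1572,31) for k in(.010,.008,.006,.004,.002,0)],10,step=20)
```

```text
t 18.4 pose [ 0.4694 -0.1798  0.1573] [180.     0.    31.02] F [-0.59 -0.49 -0.68] open 0.01926015177350485 j [  1.5   7.7 -26.4   0.  -55.9 119.5]
{"fingers":10,"delta_pos":[2.9,0.8,0.1],"angular":[0.0,0.0,0.0]},
{"fingers":10,"delta_pos":[4.8,1.4,0.1],"angular":[0.0,0.0,0.0]},
{"fingers":10,"delta_pos":[6.7,2.1,0.1],"angular":[0.0,0.0,0.0]},
{"fingers":10,"delta_pos":[8.6,2.7,0.1],"angular":[0.0,0.0,0.0]},
{"fingers":10,"delta_pos":[10.5,3.3,0.1],"angular":[0.0,0.0,0.0]},
{"fingers":10,"delta_pos":[12.4,4.0,0.1],"angular":[0.0,0.0,0.0]},
6
```

>>> apply_moves([
  {"fingers":10,"delta_pos":[1.5,0.4,0],"angular":[0,0,0]},
  {"fingers":10,"delta_pos":[2.9,0.8,0],"angular":[0,0,0]},
  {"fingers":10,"delta_pos":[4.8,1.4,0],"angular":[0,0,0]},
  {"fingers":10,"delta_pos":[6.7,2.1,0],"angular":[0,0,0]},
  {"fingers":10,"delta_pos":[8.6,2.7,0],"angular":[0,0,0]},
  {"fingers":10,"delta_pos":[9.5,3,0],"angular":[0,0,0]},
  {"fingers":10,"delta_pos":[9.5,3,0],"angular":[0,0,0]},
])

```text
clock: 19.1
tool_pos: [0.4789, -0.1775, 0.1573]
orientation: [-180.0, 0.0, 31.0]
force: [0.5, 0.7, -1.5]
opening: 0.0196
gripper_force: 30.0
```

>>> apply_moves([
  {"fingers":10,"delta_pos":[0.7,0.2,0],"angular":[0,0,0]},
  {"fingers":10,"delta_pos":[1.4,0.5,0],"angular":[0,0,0]},
  {"fingers":10,"delta_pos":[1.9,0.7,0],"angular":[0,0,0]},
  {"fingers":10,"delta_pos":[1.9,0.7,0],"angular":[0,0,0]},
])

```text
clock: 19.5
tool_pos: [0.4809, -0.1771, 0.1574]
orientation: [180.0, -0.0, 31.0]
force: [-0.2, 0.1, -1.3]
opening: 0.0197
gripper_force: 30.0
```

>>> apply_moves([
  {"fingers":10,"delta_pos":[0.5,0.15,0],"angular":[0,0,0]},
  {"fingers":10,"delta_pos":[0.9,0.3,0],"angular":[0,0,0]},
  {"fingers":10,"delta_pos":[1.4,0.5,0],"angular":[0,0,0]},
  {"fingers":10,"delta_pos":[1.4,0.5,0],"angular":[0,0,0]},
])

```text
clock: 19.9
tool_pos: [0.4824, -0.1768, 0.1574]
orientation: [180.0, -0.0, 31.0]
force: [-0.7, -0.2, 0.1]
opening: 0.0193
gripper_force: 30.0
```

>>> apply_moves([
  {"fingers":10,"delta_pos":[0.5,0.15,0],"angular":[0,0,0]},
  {"fingers":10,"delta_pos":[0.9,0.3,0],"angular":[0,0,0]},
  {"fingers":10,"delta_pos":[0.9,0.3,0],"angular":[0,0,0]},
])

```text
clock: 20.2
tool_pos: [0.4833, -0.1766, 0.1574]
orientation: [180.0, -0.0, 31.0]
force: [-0.8, 0.0, -0.7]
opening: 0.0199
gripper_force: 30.0
```

>>> apply_moves([
  {"fingers":10,"delta_pos":[0.5,0.15,0],"angular":[0,0,0]},
  {"fingers":10,"delta_pos":[0.9,0.3,0],"angular":[0,0,0]},
  {"fingers":10,"delta_pos":[0.9,0.3,0],"angular":[0,0,0]},
])

```text
clock: 20.5
tool_pos: [0.4842, -0.1764, 0.1573]
orientation: [180.0, -0.0, 31.0]
force: [-0.0, -0.1, -0.6]
opening: 0.0194
gripper_force: 30.0
```

>>> apply_moves([
  {"fingers":10,"delta_pos":[0.5,0.15,0],"angular":[0,0,0]},
  {"fingers":10,"delta_pos":[0.9,0.3,0],"angular":[0,0,0]},
  {"fingers":10,"delta_pos":[0.9,0.3,0],"angular":[0,0,0]},
])

```text
clock: 20.8
tool_pos: [0.4846, -0.1763, 0.1573]
orientation: [-180.0, 0.0, 31.0]
force: [-2.3, -0.5, 1.1]
opening: 0.0196
gripper_force: 30.0
```

The wall is touched at x≈0.4846. I back off 2 mm to the seat centre, then lower.

>>> apply_moves([
  {"fingers":10,"delta_pos":[-1.2,-0.4,0],"angular":[0,0,0]},
  {"fingers":10,"delta_pos":[-2.4,-0.8,0],"angular":[0,0,0]},
  {"fingers":10,"delta_pos":[-2.4,-0.8,2],"angular":[0,0,0]},
  {"fingers":10,"delta_pos":[-2.4,-0.8,4],"angular":[0,0,0]},
  {"fingers":10,"delta_pos":[-2.4,-0.8,6],"angular":[0,0,0]},
  {"fingers":10,"delta_pos":[-2.4,-0.8,7],"angular":[0,0,0]},
  {"fingers":10,"delta_pos":[-2.4,-0.8,8],"angular":[0,0,0]},
  {"fingers":10,"delta_pos":[-2.4,-0.8,8],"angular":[0,0,0]},
])

```text
clock: 21.6
tool_pos: [0.4825, -0.1767, 0.1492]
orientation: [-180.0, 0.0, 31.0]
force: [0.6, 0.8, -0.3]
opening: 0.0193
gripper_force: 30.0
```

>>> apply_moves([
  {"fingers":10,"delta_pos":[0,0,0.5],"angular":[0,0,0]},
  {"fingers":10,"delta_pos":[0,0,1],"angular":[0,0,0]},
  {"fingers":10,"delta_pos":[0,0,1],"angular":[0,0,0]},
])

```text
clock: 21.9
tool_pos: [0.4826, -0.1767, 0.1483]
orientation: [-180.0, 0.0, 31.0]
force: [-0.2, -0.7, -1.4]
opening: 0.0191
gripper_force: 30.0
```

>>> apply_moves([
  {"fingers":10,"delta_pos":[0,0,0.4],"angular":[0,0,0]},
  {"fingers":10,"delta_pos":[0,0,0.8],"angular":[0,0,0]},
  {"fingers":10,"delta_pos":[0,0,0.8],"angular":[0,0,0]},
])

```text
clock: 22.2
tool_pos: [0.4825, -0.1768, 0.1475]
orientation: [-180.0, 0.0, 31.0]
force: [0.0, -0.2, -1.2]
opening: 0.0192
gripper_force: 30.0
```

>>> apply_moves([
  {"fingers":10,"delta_pos":[0,0,0.4],"angular":[0,0,0]},
  {"fingers":10,"delta_pos":[0,0,0.7],"angular":[0,0,0]},
  {"fingers":10,"delta_pos":[0,0,0.7],"angular":[0,0,0]},
])

```text
clock: 22.5
tool_pos: [0.4826, -0.1768, 0.1472]
orientation: [180.0, -0.0, 31.0]
force: [-1.6, 1.9, 4.1]
opening: 0.0195
gripper_force: 30.0
```

>>> apply_moves([
  {"fingers":10,"delta_pos":[0,0,0.3],"angular":[0,0,0]},
  {"fingers":10,"delta_pos":[0,0,0.4],"angular":[0,0,0]},
  {"fingers":10,"delta_pos":[0,0,0.4],"angular":[0,0,0]},
])

```text
clock: 22.8
tool_pos: [0.4826, -0.1768, 0.1471]
orientation: [180.0, -0.0, 31.0]
force: [-3.0, 2.0, 7.5]
opening: 0.0198
gripper_force: 30.0
```

>>> apply_moves([
  {"fingers":10,"delta_pos":[0,0,0.3],"angular":[0,0,0]},
  {"fingers":10,"delta_pos":[0,0,0.5],"angular":[0,0,0]},
  {"fingers":10,"delta_pos":[0,0,0.5],"angular":[0,0,0]},
  {"fingers":10,"delta_pos":[0,0,0.5],"angular":[0,0,0]},
  {"fingers":10,"delta_pos":[0,0,0.5],"angular":[0,0,0]},
])

```text
clock: 23.3
tool_pos: [0.4827, -0.1768, 0.1471]
orientation: [180.0, -0.0, 31.0]
force: [-4.7, 3.2, 11.5]
opening: 0.0193
gripper_force: 30.0
```

Steady push of about 12 N. I hold it briefly, relax and release.

>>> apply_moves([
  {"fingers":10,"delta_pos":[0,0,0.1],"angular":[0,0,0]},
  {"fingers":10,"delta_pos":[0,0,0.1],"angular":[0,0,0]},
  {"fingers":10,"delta_pos":[0,0,0.1],"angular":[0,0,0]},
  {"fingers":10,"delta_pos":[0,0,0.1],"angular":[0,0,0]},
])

```text
clock: 23.7
tool_pos: [0.4827, -0.1768, 0.1471]
orientation: [180.0, -0.0, 31.0]
force: [-5.3, 4.0, 12.7]
opening: 0.0191
gripper_force: 30.0
```

>>> apply_moves([
  {"fingers":10,"delta_pos":[0,0,-0.4],"angular":[0,0,0]},
  {"fingers":10,"delta_pos":[0,0,-0.9],"angular":[0,0,0]},
  {"fingers":10,"delta_pos":[0,0,-0.9],"angular":[0,0,0]},
  {"fingers":24,"delta_pos":[0,0,-0.9],"angular":[0,0,0]},
  {"fingers":32,"delta_pos":[0,0,-0.9],"angular":[0,0,0]},
  {"fingers":40,"delta_pos":[0,0,-0.9],"angular":[0,0,0]},
  {"fingers":40,"delta_pos":[0,0,-0.9],"angular":[0,0,0]},
  {"fingers":40,"delta_pos":[0,0,-0.9],"angular":[0,0,0]},
])

```text
clock: 24.5
tool_pos: [0.4825, -0.1768, 0.1466]
orientation: [-180.0, 0.0, 31.0]
force: [0.1, -0.8, -0.3]
opening: 0.04
gripper_force: 0.0
```

>>> apply_moves([
  {"fingers":40,"delta_pos":[0,0,-10],"angular":[0,0,0]},
  {"fingers":40,"delta_pos":[0,0,-25],"angular":[0,0,0]},
  {"fingers":40,"delta_pos":[0,0,-50],"angular":[0,0,0]},
  {"fingers":40,"delta_pos":[0,0,-80],"angular":[0,0,0]},
  {"fingers":40,"delta_pos":[0,0,-110],"angular":[0,0,0]},
  {"fingers":40,"delta_pos":[-20,-10,-110],"angular":[0,0,0]},
  {"fingers":40,"delta_pos":[-40,-30,-110],"angular":[0,0,0]},
  {"fingers":40,"delta_pos":[-60,-60,-110],"angular":[0,0,0]},
  {"fingers":40,"delta_pos":[-60,-100,-110],"angular":[0,0,0]},
  {"fingers":40,"delta_pos":[-60,-140,-110],"angular":[0,0,0]},
])

```text
clock: 25.5
tool_pos: [0.3579, -0.0875, 0.2574]
orientation: [180.0, -0.1, 30.9]
force: [0.9, 1.6, 0.5]
opening: 0.0402
gripper_force: 0.0
```

Run:
```python
from h import *
t=snap('top','t9.png');s=snap('side','s9.png')
o=ctrl.get_obs();print(o['tool_pos'],o['force'],o['opening'])
# cap of the hung tube, expected at z=.185 over (.482,-.1765)
for n,im in(('top',t),('side',s)):
    e=proj(n,[.4818,-.1765,.185]);u,v=e.round().astype(int);print(n,'exp',e)
    print(im.min(2)[v-6:v+7,u-7:u+8])
```

```text
[ 0.35733929 -0.08528357  0.25797218] [ 0.80511602 -0.65222475  0.02556916] 0.04033569401561267
top exp [341.62166924 236.93089103]
[[250 248 248 249 250 248 246 242 230 204 202 209 212 212 212]
 [249 248 243 244 248 248 246 243 233 218 210 212 214 214 214]
 [245 245 238 238 244 249 250 248 241 226 217 213 213 213 213]
 [243 244 238 239 246 250 251 250 246 233 220 214 213 214 214]
 [247 244 236 238 248 251 251 251 249 241 224 213 212 212 213]
 [246 238 227 239 249 251 252 251 251 244 225 211 212 214 213]
 [237 219 204 232 248 251 252 252 251 245 226 213 213 212 214]
 [219 186 170 213 243 250 251 251 251 246 230 216 213 213 214]
 [203 169 150 179 226 244 249 250 251 248 239 224 215 214 214]
 [206 176 151 155 187 221 236 245 249 250 243 228 216 212 212]
 [219 193 172 165 168 192 221 239 248 250 246 227 215 213 213]
 [228 212 196 198 195 201 221 236 246 250 246 231 217 212 211]
 [234 224 216 220 220 215 219 225 238 248 248 237 220 214 213]]
side exp [286.51380139 125.83241527]
[[184 184 181 181 181 182 182 182 183 179 158 107  47   9   1]
 [182 179 171 170 173 179 181 181 183 182 170 127  64  21   3]
 [174 156 140 135 156 178 188 191 187 186 178 149  93  40   9]
 [152 116  86  94 141 199 221 223 215 198 185 165 118  60  21]
 [117  73  59 115 185 234 242 242 238 225 202 173 135  92  48]
 [ 68  42  82 172 233 245 246 247 245 239 217 180 155 127  92]
 [ 29  32 109 208 247 249 247 247 247 243 222 180 159 152 134]
 [ 45  41 108 203 246 249 247 247 246 240 208 170 157 160 159]
 [ 67  61  93 163 217 239 242 243 237 213 173 152 154 163 169]
 [103 102 100 119 156 186 205 206 182 153 140 146 157 170 185]
 [149 146 130 116 115 127 139 140 126 117 148 174 180 190 201]
 [173 171 157 129 114 108 109 108 104 125 175 209 208 198 201]
 [183 178 166 140 118 109 108 106 105 126 178 213 210 190 183]]
```

The hung tube's cap shows at side pixel ≈(286,125.7), against an expected (286.5,125.8), so it is seated and upright. The robot is clear, so I hand in.

```bash
python3 -c "
from plant import ctrl
print(ctrl.close_job())"
```

```text
the job is handed in; nothing more can be done
None
```

The job is handed in at about 25.6 s of the 72 s allowed: the carousel is turned against its stop, the tube hangs upright in the formerly empty hook, pressed home at about 12–13 N and released, and the arm is clear; no verdict came back.

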